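# Clamp the matching spacers in the machine vise

### The job

Clamp up all the 45 mm long box-section spacers for drilling: take the leftover piece out of the vise, lay every 45 mm spacer flat on the vise's bed, side by side and lengthwise between the jaws, then crank the handle until the jaw has them all gripped tight against the fixed jaw. Every other length lying about (33 and 57 mm), and the leftover, goes into the offcut bin; leave the tools, the tape measure and the rivets where they are.

Things in the scene. Friction and masses are not known exactly. Their poses are not given: they have to be found in the camera images.
- vise: Grey machine vise, 150 mm wide jaws, bolted to the work surface. Origin: centre of its underside; x along the screw from the crank to the fixed jaw, y along the jaws, z up. In this frame (mm): flat bed at z 60, 150 wide; jaw tops z 90; fixed jaw's face x +50; screw axis y 0, z 80; screw bearing 64 wide, top z 100, front x -115; lugs 14 high reach y +-102.
- jaw: Sliding jaw of the vise with its steel face plate, 150 mm wide, 38 mm thick, from the bed to z = 90 mm in the vise's frame; slides along the vise's x axis, driven by the screw. Origin: the vise's origin plus its travel along x.
- jaw_face (a point): Middle of the lower edge of the sliding jaw's face, on the bed. In the vise's frame its x is -24 mm with the jaw fully open (74 mm between the jaws) and grows as it closes; +5 mm when it meets 45 mm pieces that lie against the fixed jaw (its travel, mm, is the crank angle in rad until then).
- vise_bed (a point): Middle of the lower edge of the fixed jaw's face, on the bed (x = 50, y = 0, z = 60 mm in the vise's frame).
- crank (a joint): Turn of the crank, rad, many turns (starts in the first). Grows clockwise seen from the crank end along the vise's +x: closes the jaw 1 mm per rad. At angle q the handle's axis is at y -40 sin q, z 80 + 40 cos q (mm, vise frame). Takes about 4 N at the handle, stays where left. Once the jaw meets the work each further rad adds some 30 N of grip, shared by the pieces; half a turn to a turn past contact is tight.
- handle_mid (a point): Middle of the crank's bright handle: a round grip 20 mm across, 44 mm long, parallel to the screw and 40 mm off its axis, free to revolve on its pin. At x = -180 mm in the vise's frame (it does not travel with the jaw); the crank arm's front face is at x = -155 mm.
- bin: Offcut bin: open-topped aluminium tray, 160 (x) x 210 (y) x 45 mm high, 4 mm walls and floor, fixed; origin at the centre of its underside.
- spacer_a: Grey steel box-section offcut, 25 x 25 mm square tube, 4 mm wall, open ends, 45 mm long, about 117 g; origin at its centre, x axis along its length, any side may be up (resting height of the centre 12.5 mm above its support). May be absent.
- spacer_b: Grey steel box-section offcut, 25 x 25 mm square tube, 4 mm wall, open ends, 45 mm long, about 117 g; origin at its centre, x axis along its length, any side may be up (resting height of the centre 12.5 mm above its support). May be absent.
- spacer_c: Grey steel box-section offcut, 25 x 25 mm square tube, 4 mm wall, open ends, 45 mm long, about 117 g; origin at its centre, x axis along its length, any side may be up (resting height of the centre 12.5 mm above its support). May be absent.
- short_a: Grey steel box-section offcut, 25 x 25 mm square tube, 4 mm wall, open ends, 33 mm long, about 86 g; origin at its centre, x axis along its length, any side may be up (resting height of the centre 12.5 mm above its support). May be absent.
- short_b: Grey steel box-section offcut, 25 x 25 mm square tube, 4 mm wall, open ends, 33 mm long, about 86 g; origin at its centre, x axis along its length, any side may be up (resting height of the centre 12.5 mm above its support). May be absent.
- long_a: Grey steel box-section offcut, 25 x 25 mm square tube, 4 mm wall, open ends, 57 mm long, about 148 g; origin at its centre, x axis along its length, any side may be up (resting height of the centre 12.5 mm above its support). May be absent.
- long_b: Grey steel box-section offcut, 25 x 25 mm square tube, 4 mm wall, open ends, 57 mm long, about 148 g; origin at its centre, x axis along its length, any side may be up (resting height of the centre 12.5 mm above its support). May be absent.
- leftover: Left lying loose on the vise's bed, lengthwise between the open jaws. Grey steel box-section offcut, 25 x 25 mm square tube, 4 mm wall, open ends, 57 mm long, about 148 g; origin at its centre, x axis along its length, any side may be up (resting height of the centre 12.5 mm above its support).
- tape: Bystander: round red tape measure, 58 mm across, 30 mm high, among the offcuts; origin under its centre.
- rivet_tin: Bystander: round aluminium tin of rivets, 56 mm across, 29 mm high, among the offcuts; origin under its centre.
- rivet_gun: Bystander: red hand riveter lying at the left back, about 250 x 120 x 36 mm.
- oil_bottle: Bystander: white bottle, 52 mm across, 150 mm tall, right back; origin under its centre.
- screwdriver: Bystander: screwdriver 200 mm long, lying at the left near the robot.
There are look-alikes about, which are no part of the job. What is shaped like the spacer_b but brown or turquoise is not meant.

How it is judged:
By the outcome, as a careful person would: the job done as asked, in the order asked, and still so for the second after the job is handed in, with the robot touching nothing.
Of spacer_a, spacer_b, spacer_c only 2 to 3 are there at a start; the rules pass over those that are not, and their reading is None.
Of short_a, short_b, long_a, long_b only 2 to 3 are there at a start; the rules pass over those that are not, and their reading is None.
At some moment in a run one of short_a, short_b, long_a, long_b may be knocked a few centimetres aside while the robot is not near it.
Once in a run the grip may slacken for a moment while it holds something.
It also fails if it takes over 210 s, if anything falls off the work surface, if the arm or the gripper's body presses on something with over 40 N, if the wrist force passes 120 N, or if a joint passes its speed limit or range.

### The arm

A 6-joint arm with a two-finger parallel gripper is mounted at the origin on the work surface. World frame = base frame: x ahead of the robot, y to its left, z up, the work surface at z = 0. Lengths are in m, angles in degrees, forces in N, time in s.
With the tool pointing down it reaches from about 0.25 to 0.725 m from the base axis. Payload 9.7 kg.
Tool frame: the origin (TCP) lies at the very end of the fingers, on their centre line; the grasp point (between the pads) lies 19 mm behind it (bot.grip_depth is the distance from the TCP to the grasp point, in m); z points along the fingers, y is the direction in which the jaws open and shut (so a half turn about z gives the same grasp; the last joint's range is limited). The gripper opens to 85 mm and grips with 20 to 120 N. Pads are 22 mm wide; open, the fingers measure 114 mm over their backs; the gripper's body (76 mm by 85 mm) begins 54 mm behind the grasp point. The pads swing forward as they close: fully open they stand 13 mm farther back than shut.
Start: joints at [-69.099, 4.979, 10.078, 95.1, 0, 90], TCP at [0.196, -0.514, 0.231] pointing down, gripper open.
Joint ranges: [-179.16, 179.16], [-48.56, 103.87], [-65.8, 70.77], [-126.05, 130.52], [-82.76, 87.17], [-180, 180]. Speed limits (degrees/s): [127.2, 127.2, 147.25, 180, 180, 180].

### API

Orientations are given as [roll, pitch, yaw] about the fixed x, y, z axes, in that order (R = Rz(yaw) Ry(pitch) Rx(roll)).
In Python, from workcell import telemetry, optics, order, bot gives the robot as it stands. The module is installed in compiled form; this text tells all that it offers.
- The arm moves only by the shell command python3 -m inch 'ROWS' [FORCE]. ROWS is JSON, a list of rows, each a list of 7 numbers: the shift along the tool's x, y, z in m, then the turn, a rotation vector about the tool's x, y, z in rad, then the closure, from 0 (fully open) to 1 (shut). In form: [[tx, ty, tz, rx, ry, rz, grip], ...]. A call has 1 to 12 rows; each row is the pose to reach, as a shift and turn from the pose commanded when the call began, along the tool's axes at that moment; what a row does not reach only later rows make up. A row lasts 1/12 s, in which the tool goes at most 41.7 mm and 7.16 degrees, less where a joint would pass 70% of its speed; a pose out of reach is approached as far as the arm can. A call with a gripper value outside its range is refused whole. The fingers move at their own pace and stop on an object; FORCE is the grip in N (left out, the last holds). Time passes only in rows, so rows that repeat a pose let the fingers close. It gives the time, the measured TCP pose, the force and the opening at its end, in the units of the state.
- telemetry.get_obs(): the state, without advancing time (a new reading comes with each control period).
- optics.camera(name): name is "scene" or "top" or "wrist"; returns (picture, depth): 384x512x3 uint8, red, green, blue; 384x512 float32, m along the optical axis (not along the pixel's ray), 0 where there is no reading.
- optics.camera_info(name): a dict with "camera_matrix" (3x3 intrinsics, pixels), "xyz" and "attitude" of the camera in the world; the wrist camera has in their place "mount" (4x4, takes a point from camera to tool coordinates, whose origin is the TCP and whose axes are the flange's). Camera axes: x right, y down, z forward; pixel columns grow to the right and rows downward; lengths in m; the calibration is good to about 2 mm. A picture is of the moment at which its call begins: read the wrist's pose just before it. camera_info takes no time and is no camera call.
- order.job_done(): hands the job in, once; it reports no verdict.
The state is a dict: "time": time; "q": joint angles; "qd": joint speeds; "joint_efforts": joint torques, N m; "ee_pos": TCP position; "tcp_rot": TCP orientation; "wrist_force": force on the tool from outside, world axes, zero at the start; "torque": the same for the moment, N m; "opening": finger opening in m.
Only numpy, scipy, OpenCV 4.12 (cv2) and the standard library are available. Lean on these libraries where they do the work, as an engineer would, in place of code of your own. Each camera call takes 0.05 s, during which the arm holds its last target. There are 200 camera calls.

## Working session

There is one attempt and no reset: what is moved stays moved. The work goes in short steps, Python scripts to look and compute and a shell command to move; the robot and the scene stay as the last step left them, time stands still between calls to the robot, and variables do not carry over. Pictures are saved under pics/ and viewed, about 12 in all and at most 16, crops included, and the job is handed in when it is done.

```bash
mkdir -p pics
cat > h.py <<'E'
import numpy as np, cv2
from scipy.spatial.transform import Rotation as R
from workcell import telemetry, optics, order, bot
def cam(name):
    o=telemetry.get_obs(); im,d=optics.camera(name); i=optics.camera_info(name); K=np.array(i["camera_matrix"])
    T=np.eye(4)
    if name=="wrist":
        W=np.eye(4); W[:3,:3]=R.from_euler('xyz',o["tcp_rot"],degrees=True).as_matrix(); W[:3,3]=o["ee_pos"]
        T=W@np.array(i["mount"])
    else:
        a=np.array(i["attitude"]); T[:3,:3]=a if a.shape==(3,3) else R.from_euler('xyz',a,degrees=True).as_matrix(); T[:3,3]=i["xyz"]
    return im,d,K,T
def cloud(d,K,T):
    v,u=np.mgrid[:d.shape[0],:d.shape[1]]
    p=np.stack([(u-K[0,2])/K[0,0]*d,(v-K[1,2])/K[1,1]*d,d],-1)
    return p@T[:3,:3].T+T[:3,3]
def save(im,n,s=1.5): cv2.imwrite("pics/"+n,cv2.resize(im[...,::-1],None,fx=s,fy=s,interpolation=cv2.INTER_CUBIC))
E
python3 - <<'E'
from h import *
print(telemetry.get_obs())
for n in("top","scene","wrist"):
    im,d,K,T=cam(n); print(n,K.tolist(),T.round(3).tolist()); save(im,n+"0.png"); np.savez("pics/"+n+"0.npz",im=im,d=d,K=K,T=T)
print(optics.camera_info("top"))
E
```

```text
{'time': 0.0, 'q': array([-6.90991769e+01,  5.01086041e+00,  1.00345812e+01,  9.51000797e+01,
        1.72951550e-03,  9.00016656e+01]), 'qd': array([-0.03482066, -0.08917362,  0.06045462,  0.083658  ,  0.08459142,
        0.02130644]), 'joint_efforts': array([-8.20456426e-04, -5.20386279e+01,  4.64807868e+01,  1.61618058e-02,
       -8.87599822e-05,  2.29005610e-05]), 'ee_pos': array([ 0.19613825, -0.51358905,  0.23058651]), 'tcp_rot': array([-1.79923641e+02, -1.72729417e-03,  2.08991552e+01]), 'wrist_force': array([0.39404702, 0.17936297, 0.42968395]), 'torque': array([-0.03324453,  0.04201616, -0.00077727]), 'opening': 0.08555037205240648}
top [[391.97978951918384, 0.0, 254.45709005782672], [0.0, 391.97978951918384, 195.2132592527808], [0.0, 0.0, 1.0]] [[0.019, -0.983, 0.182, 0.3], [-1.0, -0.018, 0.01, -0.043], [-0.007, -0.182, -0.983, 1.26], [0.0, 0.0, 0.0, 1.0]]
scene [[460.17014222338395, 0.0, 250.83758498302416], [0.0, 460.17014222338395, 195.3977412344573], [0.0, 0.0, 1.0]] [[0.461, 0.482, -0.745, 1.496], [0.887, -0.228, 0.401, -0.582], [0.023, -0.846, -0.533, 0.796], [0.0, 0.0, 0.0, 1.0]]
wrist [[309.7137819850929, 0.0, 251.1014613312173], [0.0, 309.7137819850929, 185.87280923906198], [0.0, 0.0, 1.0]] [[0.357, -0.889, -0.287, 0.268], [-0.934, -0.341, -0.108, -0.485], [-0.001, 0.306, -0.952, 0.375], [0.0, 0.0, 0.0, 1.0]]
{'camera_matrix': array([[391.97978952,   0.        , 254.45709006],
       [  0.        , 391.97978952, 195.21325925],
       [  0.        ,   0.        ,   1.        ]]), 'xyz': array([ 0.30018849, -0.04269241,  1.25979833]), 'attitude': array([-169.50178453,    0.38923638,  -88.90352055])}
```

View pics/top0.png

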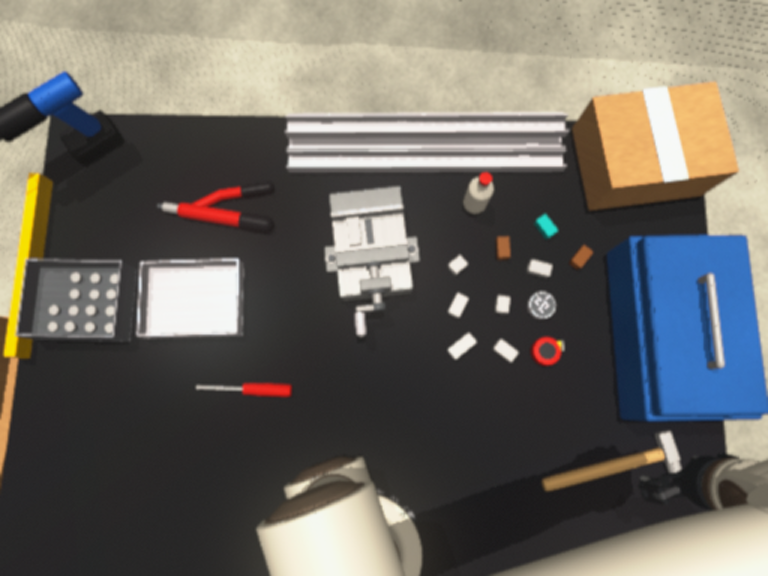

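View pics/scene0.png

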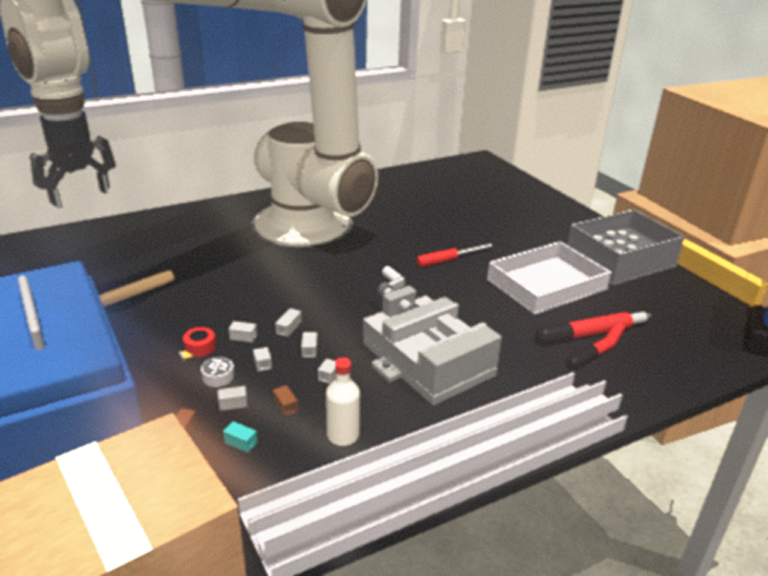

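The top picture shows six grey pieces (1.5x pixels): (458,264), (540,268), (458,305), (503,303), (461,346) and (506,350). Look-alikes to leave alone are brown at (503,247) and (582,257) and turquoise at (547,225). The vise is at (370,245), with the leftover at about (352,232) on its bed and the handle at (361,320). The bin is the empty tray at (190,298); the tray at (72,300) holds rivets.

```bash
cat >> h.py <<'E'
def pieces(im,d,K,T,zlo=.018,zhi=.032,box=None):
    P=cloud(d,K,T); hsv=cv2.cvtColor(im,cv2.COLOR_RGB2HSV)
    m=(P[...,2]>zlo)&(P[...,2]<zhi)&(d>0)
    if box: m&=(P[...,0]>box[0])&(P[...,0]<box[1])&(P[...,1]>box[2])&(P[...,1]<box[3])
    n,l,s,c=cv2.connectedComponentsWithStats(m.astype(np.uint8))
    out=[]
    for k in range(1,n):
        if s[k,4]<40: continue
        q=P[l==k]; (cx,cy),(w,h),a=cv2.minAreaRect((q[:,:2]*1000).astype(np.float32))
        if w<h: w,h,a=h,w,a+90
        # yaw of long axis in world (deg, mod 180)
        out.append((c[k].round(0).tolist(),s[k,4],round(cx,1),round(cy,1),round(q[:,2].mean()*1000,1),round(w,1),round(h,1),round((a+90)%180-90,1),hsv[l==k].mean(0).round().tolist()))
    return out
E
python3 - <<'E'
from h import *
z=np.load("pics/top0.npz"); im,d,K,T=[z[k] for k in("im","d","K","T")]
for r in pieces(im,d,K,T,box=(.2,.75,-.6,.0)): print(r)
P=cloud(d,K,T)
# vise / bin
for name,zl,zh,box in(("vise high",.08,.096,(.3,.8,-.2,.2)),("bed",.052,.068,(.3,.8,-.2,.2)),("left",.078,.088,(.3,.8,-.2,.2)),("handle",.1,.14,(.3,.8,-.2,.2)),("bin",.035,.055,(.3,.6,.15,.5))):
    print(name)
    for r in pieces(im,d,K,T,zl,zh,box): print("  ",r)
crop=im[115:240,205:300]; save(crop,"vise0.png",6)
E
```

```text
([364.0, 150.0], np.int32(114), 684.7, -385.0, np.float64(25.0), 45.0, 28.3, 35.9, [87.0, 203.0, 194.0])
([335.0, 165.0], np.int32(112), 634.8, -290.6, np.float64(24.8), 45.8, 25.9, 1.6, [12.0, 160.0, 153.0])
([388.0, 171.0], np.int32(113), 616.9, -459.5, np.float64(24.9), 45.1, 25.5, -39.3, [12.0, 167.0, 147.0])
([305.0, 176.0], np.int32(78), 594.6, -191.8, np.float64(24.9), 34.2, 24.2, -50.2, [17.0, 17.0, 224.0])
([360.0, 179.0], np.int32(116), 589.5, -368.9, np.float64(25.4), 45.9, 25.8, 74.8, [17.0, 18.0, 213.0])
([409.0, 204.0], np.int32(55), 512.4, -522.9, np.float64(24.9), 90.8, 4.3, 2.2, [107.0, 176.0, 68.0])
([361.0, 203.0], np.int32(231), 509.4, -369.8, np.float64(24.8), 53.1, 52.7, 43.9, [44.0, 4.0, 159.0])
([305.0, 203.0], np.int32(114), 506.0, -192.2, np.float64(24.7), 44.6, 24.3, -26.2, [18.0, 15.0, 230.0])
([335.0, 203.0], np.int32(85), 509.7, -287.0, np.float64(24.9), 32.5, 24.9, -7.2, [17.0, 17.0, 223.0])
([412.0, 236.0], np.int32(71), 406.9, -526.3, np.float64(24.8), 110.4, 5.9, 2.9, [108.0, 175.0, 67.0])
([308.0, 230.0], np.int32(144), 419.2, -200.0, np.float64(25.
[... 849 characters left out ...]
4(60.4), 94.1, 64.1, -82.8, [18.0, 14.0, 215.0])
   ([227.0, 155.0], np.int32(179), 648.5, 59.7, np.float64(60.1), 62.2, 29.5, 7.7, [17.0, 15.0, 228.0])
   ([265.0, 183.0], np.int32(325), 557.7, -55.9, np.float64(60.2), 65.3, 60.6, -82.6, [19.0, 13.0, 222.0])
   ([234.0, 187.0], np.int32(328), 546.2, 27.4, np.float64(60.2), 65.7, 59.9, -82.2, [20.0, 13.0, 223.0])
left
   ([236.0, 154.0], np.int32(138), 651.5, 31.7, np.float64(84.0), 64.5, 24.7, 8.0, [17.0, 15.0, 231.0])
handle
   ([248.0, 189.0], np.int32(78), 533.3, -12.2, np.float64(101.8), 51.3, 22.2, -83.0, [20.0, 17.0, 187.0])
bin
   ([123.0, 198.0], np.int32(440), 509.3, 378.0, np.float64(43.2), 212.6, 161.2, -87.5, [41.0, 9.0, 168.0])
```

View pics/vise0.png

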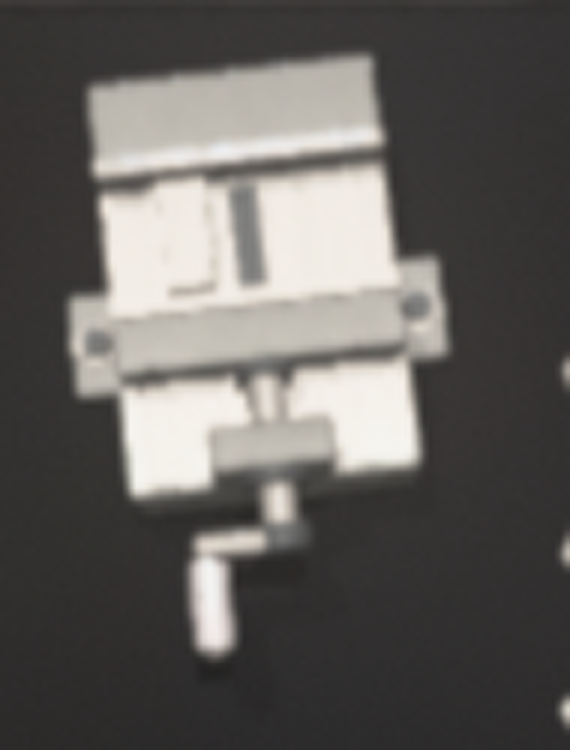

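The vise has a yaw of about 7.4° and its origin is near (636,-2) mm. The leftover lies to the left of the slot, and the crank handle points to +y, so q≈4.7. The spacers (45 mm) are B (590,-369), C (506,-192) and F (411,-292). A and D are short and E is long. Next I move over the vise.

```bash
cat >> h.py <<'E'
def go(*wps,near=True):
    """print rows (tool axes of the present pose) for world waypoints (x,y,z mm, yaw deg)"""
    o=telemetry.get_obs(); r0=R.from_euler('xyz',o["tcp_rot"],degrees=True); p0=np.array(o["ee_pos"]); lp,lr=p0,r0
    print("t %.1f"%o["time"],"p",(p0*1e3).round(1),"rpy",o["tcp_rot"].round(1),"q",o["q"].round(0),"open %.1f"%(o["opening"]*1e3),"F",o["wrist_force"].round(1))
    for x,y,z,yaw in wps:
        yaw=lr.as_euler('xyz',degrees=True)[2] if yaw is None else yaw
        if near:
            cy=lr.as_euler('xyz',degrees=True)[2]; yaw=cy+(yaw-cy+90)%180-90
        r=R.from_euler('xyz',[180,0,yaw],degrees=True); p=np.array([x,y,z])/1e3
        n=max(np.linalg.norm(p-lp)/.0417,np.degrees((lr.inv()*r).magnitude())/7.16)
        print("  row",(r0.inv().apply(p-p0)).round(4).tolist(),(r0.inv()*r).as_rotvec().round(4).tolist(),"yaw %.1f n %.1f"%(yaw,n)); lp,lr=p,r
E
python3 -c "
from h import *
go((600,20,260,7.4))"
```

```text
t 0.1 p [ 196.2 -513.7  230.7] rpy [-179.9   -0.    20.9] q [-69.   5.  10.  95.   0.  90.] open 85.0 F [0.7 0.7 0.7]
  row [0.5677, -0.3545, -0.0289] [-0.001, 0.0001, 0.2356] yaw 7.4 n 16.1
```

```bash
R='[0.568,-0.3545,-0.029,0,0,0.2356,0]'
python3 -m inch '[[0.568,-0.3545,-0.029,0,0,0.2356,0],[0.568,-0.3545,-0.029,0,0,0.2356,0],[0.568,-0.3545,-0.029,0,0,0.2356,0],[0.568,-0.3545,-0.029,0,0,0.2356,0],[0.568,-0.3545,-0.029,0,0,0.2356,0],[0.568,-0.3545,-0.029,0,0,0.2356,0],[0.568,-0.3545,-0.029,0,0,0.2356,0],[0.568,-0.3545,-0.029,0,0,0.2356,0],[0.568,-0.3545,-0.029,0,0,0.2356,0],[0.568,-0.3545,-0.029,0,0,0.2356,0],[0.568,-0.3545,-0.029,0,0,0.2356,0],[0.568,-0.3545,-0.029,0,0,0.2356,0]]'
python3 -c "
from h import *
go((600,20,260,7.4))"
```

```text
time: 1.15
ee_pos: [0.4968, -0.1158, 0.2528]
tcp_rot: [180.0, -0.0, 7.4]
wrist_force: [0.9, -0.6, 0.5]
opening: 0.0855
t 1.1 p [ 496.8 -115.8  252.8] rpy [180.   -0.    7.4] q [-13.   0.   7.  97.  -0. 159.] open 85.5 F [ 0.9 -0.6  0.5]
  row [0.1198, -0.1213, -0.0072] [0.0001, -0.0, 0.0002] yaw 7.4 n 4.1
```

```bash
python3 -m inch '[[0.12,-0.12,-0.007,0,0,-1.5,0],[0.12,-0.12,-0.007,0,0,-1.5,0],[0.12,-0.12,-0.007,0,0,-1.5,0],[0.12,-0.12,-0.007,0,0,-1.5,0],[0.12,-0.12,-0.007,0,0,-1.5,0],[0.12,-0.12,-0.007,0,0,-1.5,0],[0.12,-0.12,-0.007,0,0,-1.5,0],[0.12,-0.12,-0.007,0,0,-1.5,0],[0.12,-0.12,-0.007,0,0,-1.5,0],[0.12,-0.12,-0.007,0,0,-1.5,0],[0.12,-0.12,-0.007,0,0,-1.5,0],[0.12,-0.12,-0.007,0,0,-1.5,0]]' | head -3; python3 -m inch '[[0,0,0,0,0,-1.64,0],[0,0,0,0,0,-1.64,0],[0,0,0,0,0,-1.64,0],[0,0,0,0,0,-1.64,0],[0,0,0,0,0,-1.64,0],[0,0,0,0,0,-1.64,0],[0,0,0,0,0,-1.64,0],[0,0,0,0,0,-1.64,0],[0,0,0,0,0,-1.64,0],[0,0,0,0,0,-1.64,0],[0,0,0,0,0,-1.64,0],[0,0,0,0,0,-1.64,0]]'
python3 - <<'E'
from h import *
im,d,K,T=cam("wrist"); save(im,"w1.png"); np.savez("pics/w1.npz",im=im,d=d,K=K,T=T)
for name,zl,zh,A in(("jaws",.086,.094,1),("bed",.056,.064,1),("left",.08,.0856,1)):
    print(name)
    for r in pieces(im,d,K,T,zl,zh,(.3,.8,-.2,.2)):
        if r[1]>300: print("  ",r)
go((650,32,63,187.4))
E
```

```text
time: 2.15
ee_pos: [0.5995, 0.0166, 0.2594]
tcp_rot: [-180.0, -0.0, 93.7]
time: 3.15
ee_pos: [0.5995, 0.0167, 0.2594]
tcp_rot: [-180.0, -0.0, 179.6]
wrist_force: [0.1, 0.3, -0.4]
opening: 0.0855
jaws
   ([247.0, 22.0], np.int32(315), 462.7, 14.9, np.float64(91.6), 35.7, 19.7, 7.9, [20.0, 14.0, 127.0])
   ([215.0, 64.0], np.int32(690), 499.3, -4.6, np.float64(90.4), 59.4, 34.1, -82.9, [33.0, 17.0, 154.0])
   ([228.0, 164.0], np.int32(5635), 584.1, -8.8, np.float64(90.9), 150.7, 71.6, -82.5, [28.0, 16.0, 153.0])
   ([264.0, 207.0], np.int32(471), 648.3, 32.6, np.float64(86.5), 56.0, 24.9, 7.9, [22.0, 12.0, 235.0])
   ([244.0, 260.0], np.int32(5012), 711.8, 8.8, np.float64(91.1), 150.1, 50.5, -82.3, [29.0, 16.0, 190.0])
bed
   ([265.0, 114.0], np.int32(2844), 548.0, 28.2, np.float64(61.4), 67.7, 59.4, -82.6, [22.0, 19.0, 148.0])
   ([179.0, 128.0], np.int32(2428), 559.2, -56.0, np.float64(61.4), 63.4, 58.6, -82.3, [22.0, 12.0, 224.0])
   ([288.0, 202.0], np.int32(1222), 650.1, 61.2, np.float64(61.4), 60.9, 29.7, 7.8, [22.0, 12.0, 233.0])
   ([214.0, 211.0], np.int32(3713), 662.1, -26.7, np.float64(61.3), 93.8, 61.0, -82.3, [30.0, 12.0, 216.0])
left
t 3.2 p [599.5  16.6 259.4] rpy [-180.    -0.  -179.8] q [ 2. 13. 22. 99.  0.  1.] open 85.4 F [ 0.1 -0.5 -0.5]
  row [-0.0507, 0.0152, 0.1964] [0.0, -0.0007, -0.1261] yaw -172.6 n 4.9
```

View pics/w1.png

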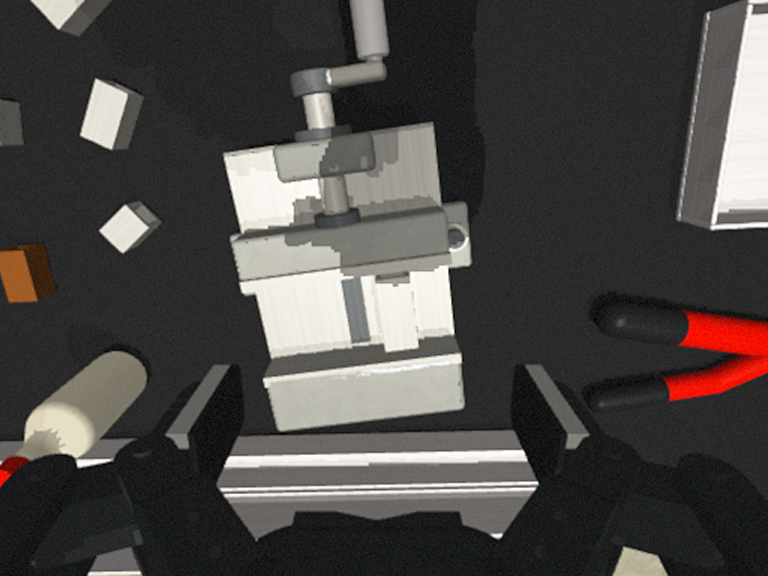

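The crop confirms the leftover at 1.5x pixel (397,310), beside the slot and between the open jaws. The handle is at (368,25). Next I grasp the leftover.

```bash
python3 -m inch '[[-0.05,0.0157,0.09,0,0,-0.13,0],[-0.05,0.0157,0.09,0,0,-0.13,0],[-0.05,0.0157,0.09,0,0,-0.13,0],[-0.05,0.0157,0.13,0,0,-0.13,0],[-0.05,0.0157,0.16,0,0,-0.13,0],[-0.05,0.0157,0.18,0,0,-0.13,0],[-0.05,0.0157,0.196,0,0,-0.13,0],[-0.05,0.0157,0.196,0,0,-0.13,0],[-0.05,0.0157,0.196,0,0,-0.13,1],[-0.05,0.0157,0.196,0,0,-0.13,1],[-0.05,0.0157,0.196,0,0,-0.13,1],[-0.05,0.0157,0.196,0,0,-0.13,1]]' 60
python3 -m inch '[[0,0,0,0,0,0,1],[0,0,0,0,0,0,1],[0,0,0,0,0,0,1],[0,0,0,0,0,0,1],[0,0,0,0,0,0,1],[0,0,0,0,0,0,1]]' 60
python3 -c "
from h import *
go((648,33,180,None),(520,340,180,187),(520,340,30,187))"
```

```text
time: 4.2
ee_pos: [0.6506, 0.0318, 0.0654]
tcp_rot: [-180.0, 0.1, -173.3]
wrist_force: [0.7, -1.1, 0.1]
opening: 0.0386
time: 4.7
ee_pos: [0.6505, 0.0318, 0.0652]
tcp_rot: [-180.0, 0.1, -173.3]
wrist_force: [-0.4, 0.0, 6.9]
opening: 0.024
t 4.7 p [650.5  31.8  65.2] rpy [-1.800e+02  1.000e-01 -1.733e+02] q [ 3. 19.  8. 79.  0. -4.] open 24.0 F [-0.4  0.   6.9]
  row [0.002, 0.0015, -0.1148] [-0.0001, 0.0022, -0.0] yaw -173.3 n 2.8
  row [0.0932, 0.3214, -0.1151] [-0.0001, 0.0022, -0.0047] yaw -173.0 n 8.0
  row [0.0935, 0.3214, 0.0349] [-0.0001, 0.0022, -0.0047] yaw -173.0 n 3.6
```

```bash
python3 -m inch '[[0,0,-0.04,0,0,0,1],[0,0,-0.08,0,0,0,1],[0.02,0.05,-0.115,0,0,0,1],[0.064,0.3,-0.115,0,0,0,1],[0.064,0.3,-0.115,0,0,0,1],[0.064,0.3,-0.115,0,0,0,1],[0.064,0.3,-0.115,0,0,0,1],[0.064,0.3,-0.115,0,0,0,1],[0.064,0.3,-0.115,0,0,0,1],[0.064,0.3,-0.115,0,0,0,1],[0.064,0.3,-0.115,0,0,0,1],[0.064,0.3,-0.115,0,0,0,1]]' 60
python3 -c "
from h import *
go((550,328,60,187),(550,328,13,187))"
```

```text
time: 5.7
ee_pos: [0.5503, 0.3235, 0.1785]
tcp_rot: [-180.0, -0.0, -173.1]
wrist_force: [-0.6, 0.3, -0.6]
opening: 0.024
t 5.7 p [550.3 323.5 178.5] rpy [-180.    -0.  -173.1] q [30. 17. 18. 91. -0. 24.] open 24.0 F [-0.6  0.3 -0.6]
  row [-0.0003, 0.0046, 0.1185] [-0.0003, -0.0004, -0.002] yaw -173.0 n 2.8
  row [-0.0003, 0.0046, 0.1655] [-0.0003, -0.0004, -0.002] yaw -173.0 n 1.1
```

```bash
python3 -m inch '[[0,0.0045,0.04,0,0,0,1],[0,0.0045,0.08,0,0,0,1],[0,0.0045,0.12,0,0,0,1],[0,0.0045,0.15,0,0,0,1],[0,0.0045,0.165,0,0,0,1],[0,0.0045,0.165,0,0,0,1],[0,0.0045,0.165,0,0,0,0.5],[0,0.0045,0.165,0,0,0,0.5],[0,0.0045,0.165,0,0,0,0.5],[0,0.0045,0.13,0,0,0,0.5],[0,0.0045,0.09,0,0,0,0.5],[0,0.0045,0.03,0,0,0,0.3]]' 60
python3 - <<'E'
from h import *
im,d,K,T=cam("top"); save(im[120:260,70:330],"t2.png",3)
for r in pieces(im,d,K,T,box=(.35,.65,-.42,.48)): print(r[:8])
go((595,-192,170,130),(595,-192,60,130),(595,-192,3,130))
E
```

```text
time: 6.7
ee_pos: [0.5501, 0.3259, 0.1316]
tcp_rot: [-180.0, -0.1, -173.3]
wrist_force: [0.8, -0.4, 0.7]
opening: 0.053
([335.0, 166.0], np.int32(95), 630.6, -290.5, np.float64(25.2), 37.3, 25.1, 1.3)
([305.0, 176.0], np.int32(82), 594.6, -192.2, np.float64(24.5), 34.2, 25.4, -49.6)
([360.0, 179.0], np.int32(116), 590.1, -369.1, np.float64(24.7), 44.9, 25.3, 74.5)
([145.0, 189.0], np.int32(115), 546.4, 323.7, np.float64(28.1), 57.3, 26.9, 9.1)
([361.0, 203.0], np.int32(236), 509.1, -369.8, np.float64(24.8), 53.8, 53.2, 48.2)
([305.0, 203.0], np.int32(114), 506.0, -192.2, np.float64(25.0), 45.2, 24.2, -26.3)
([335.0, 203.0], np.int32(86), 509.7, -287.1, np.float64(25.3), 32.5, 25.8, -8.1)
([308.0, 230.0], np.int32(142), 419.4, -200.1, np.float64(25.5), 57.1, 24.4, -50.7)
([364.0, 234.0], np.int32(210), 411.3, -374.8, np.float64(28.8), 55.9, 55.7, -71.2)
([337.0, 234.0], np.int32(119), 411.6, -291.8, np.float64(25.3), 45.2, 26.1, 53.2)
t 6.8 p [552.6 327.5 142.2] rpy [ 179.7    0.6 -173.3] q [31. 16. 13. 86. -0. 24.] open 59.3 F [-1.2 -1.1  6.7]
  row [0.0184, -0.5208, -0.0303] [0.0091, 0.0071, 0.99] yaw -230.0 n 12.5
  row [0.0195, -0.5213, 0.0797] [0.0091, 0.0071, 0.99] yaw 130.0 n 2.6
  row [0.0201, -0.5215, 0.1367] [0.0091, 0.0071, 0.99] yaw 130.0 n 1.4
```

View pics/t2.png

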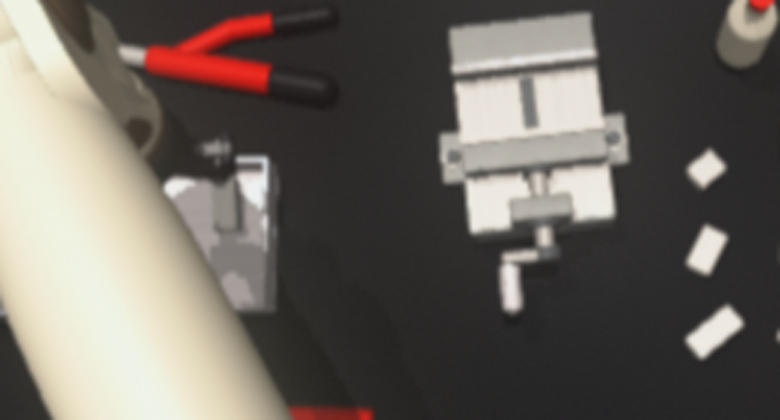

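```bash
python3 -m inch '[[0.018,-0.52,-0.02,0,0,0.99,0],[0.018,-0.52,-0.02,0,0,0.99,0],[0.018,-0.52,-0.02,0,0,0.99,0],[0.018,-0.52,-0.02,0,0,0.99,0],[0.018,-0.52,-0.02,0,0,0.99,0],[0.018,-0.52,-0.02,0,0,0.99,0],[0.018,-0.52,-0.02,0,0,0.99,0],[0.018,-0.52,-0.02,0,0,0.99,0],[0.018,-0.52,-0.02,0,0,0.99,0],[0.018,-0.52,-0.02,0,0,0.99,0],[0.018,-0.52,-0.02,0,0,0.99,0],[0.018,-0.52,-0.02,0,0,0.99,0]]' 60 |head -1
python3 -m inch '[[0,0,0,0,0,0,0],[0,0,0,0,0,0,0],[0,0,0,0,0,0,0]]' |head -1
python3 - <<'E'
from h import *
im,d,K,T=cam("wrist"); np.savez("pics/w2.npz",im=im,d=d,K=K,T=T)
for r in pieces(im,d,K,T,box=(.35,.7,-.42,.0)): print(r[:8])
go((594,-192,40,130),(594,-192,4,130),(594,-192,170,130))
E
```

```text
time: 7.75
time: 8.0
([71.0, 73.0], np.int32(2643), 421.2, -198.7, np.float64(26.0), 56.9, 26.8, -49.8)
([337.0, 114.0], np.int32(226), 617.2, -79.8, np.float64(24.8), 164.6, 0.3, 7.8)
([163.0, 134.0], np.int32(1652), 507.6, -190.5, np.float64(26.1), 45.0, 25.6, -25.9)
([343.0, 138.0], np.int32(330), 631.0, -90.8, np.float64(24.4), 21.5, 15.9, 11.8)
([18.0, 152.0], np.int32(1108), 416.1, -286.3, np.float64(26.2), 36.9, 25.0, 53.1)
([242.0, 197.0], np.int32(972), 596.4, -190.5, np.float64(26.3), 33.6, 24.8, -49.9)
([109.0, 214.0], np.int32(1037), 511.5, -285.6, np.float64(25.8), 33.0, 26.5, -7.9)
([2.0, 223.0], np.int32(118), 437.2, -362.7, np.float64(21.0), 31.0, 5.3, -64.0)
([65.0, 272.0], np.int32(2309), 510.9, -368.4, np.float64(26.0), 55.7, 54.8, 47.0)
([211.0, 289.0], np.int32(1133), 636.9, -289.0, np.float64(25.6), 45.3, 26.6, 2.0)
([152.0, 313.0], np.int32(81), 607.1, -353.7, np.float64(25.0), 17.2, 7.1, -75.8)
t 8.1 p [ 592.  -170.8  150.1] rpy [180.   0. 130.] q [-16.  13.  10.  87.   0.  34.] open 85.6 F [-0.3  0.9  0.6]
  row [-0.0175, -0.0122, 0.1101] [0.0005, 0.0003, 0.0006] yaw 130.0 n 2.7
  row [-0.0175, -0.0122, 0.1461] [0.0005, 0.0003, 0.0006] yaw 130.0 n 0.9
  row [-0.0175, -0.0121, -0.0199] [0.0005, 0.0003, 0.0006] yaw 130.0 n 4.0
```

```bash
python3 -m inch '[[-0.018,-0.0106,0.04,0,0,0,0],[-0.018,-0.0106,0.08,0,0,0,0],[-0.018,-0.0106,0.12,0,0,0,0],[-0.018,-0.0106,0.146,0,0,0,0],[-0.018,-0.0106,0.146,0,0,0,1],[-0.018,-0.0106,0.146,0,0,0,1],[-0.018,-0.0106,0.146,0,0,0,1],[-0.018,-0.0106,0.146,0,0,0,1],[-0.018,-0.0106,0.146,0,0,0,1],[-0.018,-0.0106,0.146,0,0,0,1],[-0.018,-0.0106,0.146,0,0,0,1],[-0.018,-0.0106,0.146,0,0,0,1]]' 60
python3 -m inch '[[0,0,0,0,0,0,1],[0,0,-0.04,0,0,0,1],[0,0,-0.08,0,0,0,1],[0,0,-0.12,0,0,0,1],[0,0,-0.165,0,0,0,1],[0,0,-0.165,0,0,0,1],[0,0,-0.165,0,0,0,1]]' 
python3 -c "
from h import *
go((550,425,170,190),(550,425,13,190))"
```

```text
time: 9.05
ee_pos: [0.597, -0.1922, 0.0066]
tcp_rot: [179.8, 0.2, 130.0]
wrist_force: [-0.2, 1.7, 7.2]
opening: 0.0238
time: 9.63
ee_pos: [0.597, -0.1924, 0.1735]
tcp_rot: [179.8, 0.4, 130.0]
wrist_force: [0.3, -0.7, -1.4]
opening: 0.0236
t 9.6 p [ 597.  -192.4  173.5] rpy [179.8   0.4 130. ] q [-18.  15.  14.  90.   0.  32.] open 23.6 F [ 0.3 -0.7 -1.4]
  row [0.5031, 0.3609, 0.0017] [0.0003, 0.0079, -1.047] yaw 190.0 n 14.8
  row [0.5042, 0.3603, 0.1587] [0.0003, 0.0079, -1.047] yaw -170.0 n 3.8
```

```bash
python3 -m inch '[[0.503,0.361,0,0,0,-1.047,1],[0.503,0.361,0,0,0,-1.047,1],[0.503,0.361,0,0,0,-1.047,1],[0.503,0.361,0,0,0,-1.047,1],[0.503,0.361,0,0,0,-1.047,1],[0.503,0.361,0,0,0,-1.047,1],[0.503,0.361,0,0,0,-1.047,1],[0.503,0.361,0,0,0,-1.047,1],[0.503,0.361,0,0,0,-1.047,1],[0.503,0.361,0,0,0,-1.047,1],[0.503,0.361,0,0,0,-1.047,1],[0.503,0.361,0,0,0,-1.047,1]]'|tail -1
python3 -m inch '[[0.1,0.03,0,0,0,0,1]]' >/dev/null
python3 -c "
from h import *
go((550,425,60,190),(550,425,13,190))"
```

```text
opening: 0.0238
t 10.7 p [519.3 317.5 159.6] rpy [-179.9   -0.5 -169.9] q [31. 13. 11. 89.  0. 21.] open 23.8 F [-0.3  0.8 -4.2]
  row [-0.0499, 0.1006, 0.099] [-0.0024, -0.0081, 0.0021] yaw -170.0 n 3.6
  row [-0.0503, 0.1008, 0.146] [-0.0024, -0.0081, 0.0021] yaw -170.0 n 1.1
```

```bash
python3 -m inch '[[0,0,0,0,0,0,1],[0,0,0,0,0,0,1]]'|tail -1
python3 -c "
from h import *
go((550,425,60,190),(550,425,13,190))"
```

```text
opening: 0.0235
t 10.9 p [513.9 312.3 165.7] rpy [-179.9   -0.3 -169.8] q [31. 12. 10. 89.  0. 21.] open 23.5 F [ 1.5 -0.2 -0.4]
  row [-0.0559, 0.1047, 0.1053] [-0.0018, -0.0048, 0.0029] yaw -170.0 n 3.8
  row [-0.0562, 0.1048, 0.1523] [-0.0018, -0.0048, 0.0029] yaw -170.0 n 1.1
```

```bash
python3 -m inch '[[-0.056,0.105,0,0,0,0,1],[-0.056,0.105,0,0,0,0,1],[-0.056,0.105,0.03,0,0,0,1],[-0.056,0.105,0.07,0,0,0,1],[-0.056,0.105,0.11,0,0,0,1],[-0.056,0.105,0.15,0,0,0,1],[-0.056,0.105,0.15,0,0,0,1],[-0.056,0.105,0.15,0,0,0,0.5],[-0.056,0.105,0.15,0,0,0,0.5],[-0.056,0.105,0.15,0,0,0,0.5],[-0.056,0.105,0.11,0,0,0,0.5],[-0.056,0.105,0.07,0,0,0,0.5]]'|tail -1
python3 -m inch '[[0,0,-0.04,0,0,0,0.3],[0,0,-0.07,0,0,0,0],[0,0,-0.07,0,0,0,0]]'|tail -1
python3 - <<'E'
from h import *
im,d,K,T=cam("top")
for r in pieces(im,d,K,T,box=(.35,.65,-.42,.48)): print(r[:8])
go((420.5,-199.5,160,129.8))
E
```

```text
opening: 0.0423
opening: 0.0768
([335.0, 166.0], np.int32(93), 631.1, -290.2, np.float64(25.6), 37.6, 25.0, -0.8)
([360.0, 179.0], np.int32(116), 589.9, -368.5, np.float64(25.0), 44.8, 25.8, 74.6)
([129.0, 176.0], np.int32(44), 585.5, 379.6, np.float64(25.4), 109.5, 2.8, -86.2)
([145.0, 188.0], np.int32(131), 547.8, 324.6, np.float64(28.2), 58.2, 26.5, 8.1)
([114.0, 186.0], np.int32(83), 550.1, 422.1, np.float64(28.3), 31.8, 26.6, 15.0)
([361.0, 203.0], np.int32(227), 509.8, -370.4, np.float64(24.7), 53.4, 52.3, -1.9)
([305.0, 203.0], np.int32(113), 505.7, -192.0, np.float64(24.6), 44.8, 24.2, -26.2)
([335.0, 203.0], np.int32(86), 509.6, -287.4, np.float64(24.8), 33.8, 26.2, -6.8)
([308.0, 230.0], np.int32(142), 419.5, -200.2, np.float64(25.6), 57.7, 24.4, -50.8)
([364.0, 234.0], np.int32(207), 411.1, -375.7, np.float64(28.8), 57.0, 56.5, -89.1)
([337.0, 234.0], np.int32(119), 411.1, -291.7, np.float64(25.2), 45.1, 25.5, 52.7)
t 12.2 p [554.8 425.6 175.7] rpy [ 179.7    0.5 -170. ] q [37. 25. 28. 93. -0. 28.] open 83.1 F [0.5 0.1 0.1]
  row [0.2407, -0.5924, 0.0108] [0.0088, 0.0057, 1.0504] yaw -230.2 n 15.3
```

```bash
cat >> h.py <<'E'
def plan(*wps):
    """each waypoint (world mm, yaw) = one call: row relative to the waypoint before (first: present pose)"""
    o=telemetry.get_obs(); y=o["tcp_rot"][2]; p=np.array(o["ee_pos"])*1e3
    print("t %.1f"%o["time"],"p",p.round(1),"yaw %.1f"%y,"q",o["q"].round(0),"open %.1f"%(o["opening"]*1e3))
    for *q,w in wps:
        d=(np.array(q)-p)/1e3; r=np.radians(y); dw=(w-y+180)%360-180
        tx=d[0]*np.cos(r)+d[1]*np.sin(r); ty=d[0]*np.sin(r)-d[1]*np.cos(r)
        print("  ->",q,w,"row [%.4f,%.4f,%.4f,0,0,%.4f]"%(tx,ty,-d[2],-np.radians(dw)),"n %.1f"%max(np.linalg.norm(d)/.0417,abs(dw)/7.16)); p,y=np.array(q),w
E
python3 -m inch '[[0,0,0,0,0,0,0],[0,0,0,0,0,0,0]]'|tail -1
python3 - <<'E'
from h import *
plan((490,110,170,129.8),(420.5,-199.5,160,129.8),(420.5,-199.5,6,129.8),(420.5,-199.5,170,129.8),(450,80,170,190),(470,330,170,190),(470,330,14,190),(470,330,170,190))
E
```

```text
opening: 0.0854
t 12.3 p [553.  424.4 168.4] yaw -170.0 q [38. 25. 28. 92. -0. 28.] open 85.4
  -> [490, 110, 170] 129.8 row [0.1166,-0.2987,-0.0016,0,0,1.0506] n 8.4
  -> [420.5, -199.5, 160] 129.8 row [-0.1933,-0.2515,0.0100,0,0,-0.0000] n 7.6
  -> [420.5, -199.5, 6] 129.8 row [0.0000,0.0000,0.1540,0,0,-0.0000] n 3.7
  -> [420.5, -199.5, 170] 129.8 row [0.0000,0.0000,-0.1640,0,0,-0.0000] n 3.9
  -> [450, 80, 170] 190 row [0.1959,0.2016,-0.0000,0,0,-1.0507] n 8.4
  -> [470, 330, 170] 190 row [-0.0631,0.2427,-0.0000,0,0,-0.0000] n 6.0
  -> [470, 330, 14] 190 row [-0.0000,0.0000,0.1560,0,0,-0.0000] n 3.7
  -> [470, 330, 170] 190 row [-0.0000,0.0000,-0.1560,0,0,-0.0000] n 3.7
```

```bash
python3 -m inch '[[0.1166,-0.2987,0,0,0,1.0506,0],[0.1166,-0.2987,0,0,0,1.0506,0],[0.1166,-0.2987,0,0,0,1.0506,0],[0.1166,-0.2987,0,0,0,1.0506,0],[0.1166,-0.2987,0,0,0,1.0506,0],[0.1166,-0.2987,0,0,0,1.0506,0],[0.1166,-0.2987,0,0,0,1.0506,0],[0.1166,-0.2987,0,0,0,1.0506,0],[0.1166,-0.2987,0,0,0,1.0506,0],[0.1166,-0.2987,0,0,0,1.0506,0],[0.1166,-0.2987,0,0,0,1.0506,0],[0.1166,-0.2987,0,0,0,1.0506,0]]' 60|head -2
python3 -m inch '[[-0.1933,-0.2515,0.01,0,0,0,0],[-0.1933,-0.2515,0.01,0,0,0,0],[-0.1933,-0.2515,0.01,0,0,0,0],[-0.1933,-0.2515,0.01,0,0,0,0],[-0.1933,-0.2515,0.01,0,0,0,0],[-0.1933,-0.2515,0.01,0,0,0,0],[-0.1933,-0.2515,0.01,0,0,0,0],[-0.1933,-0.2515,0.01,0,0,0,0],[-0.1933,-0.2515,0.01,0,0,0,0],[-0.1933,-0.2515,0.01,0,0,0,0],[-0.1933,-0.2515,0.01,0,0,0,0],[-0.1933,-0.2515,0.01,0,0,0,0]]'
python3 - <<'E'
from h import *
im,d,K,T=cam("wrist")
for r in pieces(im,d,K,T,box=(.35,.7,-.42,-.1)): print(r[:8])
plan((420.5,-199.5,6,129.8))
E
```

```text
time: 13.35
ee_pos: [0.4899, 0.1107, 0.168]
time: 14.35
ee_pos: [0.4211, -0.1981, 0.1585]
tcp_rot: [-180.0, -0.0, 130.0]
wrist_force: [-0.3, 0.9, -0.7]
opening: 0.0853
([251.0, 176.0], np.int32(1585), 421.1, -198.2, np.float64(26.4), 57.4, 24.4, -50.6)
([323.0, 224.0], np.int32(1137), 507.4, -190.4, np.float64(26.2), 46.2, 25.0, -26.1)
([186.0, 238.0], np.int32(1202), 412.8, -290.2, np.float64(25.8), 45.7, 26.2, 52.4)
([264.0, 289.0], np.int32(771), 511.3, -285.4, np.float64(25.6), 33.7, 25.7, -7.6)
([159.0, 301.0], np.int32(311), 435.0, -367.7, np.float64(29.1), 45.1, 11.3, -75.1)
([215.0, 329.0], np.int32(1092), 503.6, -362.9, np.float64(25.2), 55.2, 37.1, 51.0)
([334.0, 345.0], np.int32(316), 621.2, -289.5, np.float64(25.0), 26.7, 16.5, -84.9)
t 14.4 p [ 421.1 -198.   158.6] yaw 130.0 q [-25.  -7. -10.  87.   0.  25.] open 85.3
  -> [420.5, -199.5, 6] 129.8 row [-0.0007,-0.0014,0.1526,0,0,0.0028] n 3.7
```

```bash
python3 -m inch '[[0,-0.001,0.04,0,0,0,0],[0,-0.001,0.08,0,0,0,0],[0,-0.001,0.12,0,0,0,0],[0,-0.001,0.1526,0,0,0,0],[0,-0.001,0.1526,0,0,0,1],[0,-0.001,0.1526,0,0,0,1],[0,-0.001,0.1526,0,0,0,1],[0,-0.001,0.1526,0,0,0,1],[0,-0.001,0.1526,0,0,0,1],[0,-0.001,0.1526,0,0,0,1],[0,-0.001,0.1526,0,0,0,1],[0,-0.001,0.1526,0,0,0,1]]' 60|tail -1
python3 -m inch '[[0,0,0,0,0,0,1],[0,0,-0.04,0,0,0,1],[0,0,-0.08,0,0,0,1],[0,0,-0.12,0,0,0,1],[0,0,-0.164,0,0,0,1],[0,0,-0.164,0,0,0,1],[0,0,-0.164,0,0,0,1]]' |tail -1
python3 -m inch '[[0.1959,0.2016,0,0,0,-1.0507,1],[0.1959,0.2016,0,0,0,-1.0507,1],[0.1959,0.2016,0,0,0,-1.0507,1],[0.1959,0.2016,0,0,0,-1.0507,1],[0.1959,0.2016,0,0,0,-1.0507,1],[0.1959,0.2016,0,0,0,-1.0507,1],[0.1959,0.2016,0,0,0,-1.0507,1],[0.1959,0.2016,0,0,0,-1.0507,1],[0.1959,0.2016,0,0,0,-1.0507,1],[0.1959,0.2016,0,0,0,-1.0507,1],[0.1959,0.2016,0,0,0,-1.0507,1],[0.1959,0.2016,0,0,0,-1.0507,1]]'|tail -1
python3 -m inch '[[-0.063,0.2427,0,0,0,0,1],[-0.063,0.2427,0,0,0,0,1],[-0.063,0.2427,0,0,0,0,1],[-0.063,0.2427,0,0,0,0,1],[-0.063,0.2427,0,0,0,0,1],[-0.063,0.2427,0,0,0,0,1],[-0.063,0.2427,0,0,0,0,1],[-0.063,0.2427,0,0,0,0,1],[-0.063,0.2427,0,0,0,0,1]]'|tail -6
python3 -c "
from h import *
plan((470,330,14,190))"
```

```text
opening: 0.0235
opening: 0.0236
opening: 0.0232
time: 17.73
ee_pos: [0.4691, 0.329, 0.1696]
tcp_rot: [-180.0, -0.1, -170.1]
wrist_force: [0.9, 0.2, -1.6]
opening: 0.0235
t 17.7 p [469.1 329.  169.6] yaw -170.1 q [35.  7.  6. 89. -0. 25.] open 23.5
  -> [470, 330, 14] 190 row [-0.0010,0.0008,0.1556,0,0,-0.0009] n 3.7
```

```bash
python3 -m inch '[[0,0,0.04,0,0,0,1],[0,0,0.08,0,0,0,1],[0,0,0.12,0,0,0,1],[0,0,0.155,0,0,0,1],[0,0,0.155,0,0,0,1],[0,0,0.155,0,0,0,0.5],[0,0,0.155,0,0,0,0.5],[0,0,0.155,0,0,0,0.5],[0,0,0.115,0,0,0,0.5],[0,0,0.075,0,0,0,0.3],[0,0,0.035,0,0,0,0],[0,0,0,0,0,0,0]]'|tail -1
python3 -m inch '[[0,0,0,0,0,0,0],[0,0,0,0,0,0,0],[0,0,0,0,0,0,0]]'|tail -1
python3 - <<'E'
from h import *
im,d,K,T=cam("top")
for r in pieces(im,d,K,T,box=(.35,.65,-.42,.48)): print(r[:8])
plan((490,20,170,172.5),(510.5,-286.3,160,172.5),(510.5,-286.3,6,172.5),(510.5,-286.3,170,172.5),(480,70,170,190),(470,425,170,190))
E
```

```text
opening: 0.0768
opening: 0.0855
([335.0, 166.0], np.int32(94), 631.5, -290.8, np.float64(25.2), 36.6, 25.1, 1.3)
([360.0, 179.0], np.int32(116), 589.9, -368.8, np.float64(24.9), 45.1, 26.6, 74.7)
([145.0, 186.0], np.int32(109), 547.5, 324.4, np.float64(28.0), 57.9, 25.9, 6.9)
([361.0, 203.0], np.int32(238), 508.7, -370.2, np.float64(25.0), 54.1, 51.4, 4.5)
([305.0, 203.0], np.int32(115), 505.7, -192.0, np.float64(25.0), 46.0, 24.2, -26.4)
([335.0, 203.0], np.int32(84), 509.6, -287.4, np.float64(25.3), 32.4, 25.2, -7.9)
([142.0, 213.0], np.int32(131), 466.4, 326.8, np.float64(28.0), 57.8, 26.6, 12.4)
([364.0, 234.0], np.int32(218), 411.0, -375.8, np.float64(28.7), 56.4, 56.4, 2.4)
([337.0, 234.0], np.int32(123), 411.3, -292.2, np.float64(25.2), 45.7, 25.8, 50.6)
t 19.0 p [469.  329.3 169.7] yaw -170.0 q [35.  7.  6. 89. -0. 25.] open 85.5
  -> [490, 20, 170] 172.5 row [0.0330,-0.3082,-0.0003,0,0,0.3052] n 7.4
  -> [510.5, -286.3, 160] 172.5 row [-0.0603,-0.3010,0.0100,0,0,-0.0000] n 7.4
  -> [510.5, -286.3, 6] 172.5 row [0.0000,0.0000,0.1540,0,0,-0.0000] n 3.7
  -> [510.5, -286.3, 170] 172.5 row [0.0000,0.0000,-0.1640,0,0,-0.0000] n 3.9
  -> [480, 70, 170] 190 row [0.0767,0.3493,-0.0000,0,0,-0.3054] n 8.6
  -> [470, 425, 170] 190 row [-0.0518,0.3513,-0.0000,0,0,-0.0000] n 8.5
```

```bash
python3 -m inch '[[0.033,-0.3082,0,0,0,0.3052,0.45],[0.033,-0.3082,0,0,0,0.3052,0.45],[0.033,-0.3082,0,0,0,0.3052,0.45],[0.033,-0.3082,0,0,0,0.3052,0.45],[0.033,-0.3082,0,0,0,0.3052,0.45],[0.033,-0.3082,0,0,0,0.3052,0.45],[0.033,-0.3082,0,0,0,0.3052,0.45],[0.033,-0.3082,0,0,0,0.3052,0.45],[0.033,-0.3082,0,0,0,0.3052,0.45],[0.033,-0.3082,0,0,0,0.3052,0.45]]' 60|head -1
python3 -m inch '[[-0.0603,-0.301,0.01,0,0,0,0.45],[-0.0603,-0.301,0.01,0,0,0,0.45],[-0.0603,-0.301,0.01,0,0,0,0.45],[-0.0603,-0.301,0.01,0,0,0,0.45],[-0.0603,-0.301,0.01,0,0,0,0.45],[-0.0603,-0.301,0.01,0,0,0,0.45],[-0.0603,-0.301,0.01,0,0,0,0.45],[-0.0603,-0.301,0.01,0,0,0,0.45],[-0.0603,-0.301,0.01,0,0,0,0.45],[-0.0603,-0.301,0.01,0,0,0,0.45],[-0.0603,-0.301,0.01,0,0,0,0.45]]'
python3 - <<'E'
from h import *
im,d,K,T=cam("wrist")
for r in pieces(im,d,K,T,box=(.35,.7,-.42,-.1)): print(r[:8])
plan((510.5,-286.3,6,172.5))
E
```

```text
time: 19.87
time: 20.78
ee_pos: [0.5111, -0.2844, 0.1596]
tcp_rot: [180.0, -0.1, 172.6]
wrist_force: [0.2, 0.5, -0.9]
opening: 0.0466
([227.0, 64.0], np.int32(1720), 412.5, -290.5, np.float64(26.5), 45.1, 25.0, 53.1)
([132.0, 78.0], np.int32(2337), 413.1, -374.4, np.float64(30.4), 56.9, 56.3, -45.0)
([122.0, 88.0], np.int32(52), 418.1, -380.3, np.float64(31.6), 12.0, 7.6, -57.2)
([350.0, 158.0], np.int32(1469), 507.0, -190.7, np.float64(26.0), 45.1, 25.9, -26.0)
([161.0, 185.0], np.int32(2651), 510.5, -369.2, np.float64(26.2), 55.3, 54.7, 3.5)
([248.0, 176.0], np.int32(953), 511.0, -285.9, np.float64(26.3), 33.6, 25.0, -7.9)
([163.0, 255.0], np.int32(226), 584.5, -386.4, np.float64(25.3), 27.7, 11.7, -35.1)
([260.0, 288.0], np.int32(942), 636.2, -289.3, np.float64(26.0), 46.6, 25.1, 2.1)
([198.0, 336.0], np.int32(64), 691.4, -367.9, np.float64(22.1), 16.1, 6.8, 27.8)
t 20.8 p [ 511.2 -284.3  159.9] yaw 172.6 q [-29.   9.   7.  88.   0. -22.] open 47.2
  -> [510.5, -286.3, 6] 172.5 row [0.0004,-0.0021,0.1539,0,0,0.0022] n 3.7
```

```bash
python3 -m inch '[[0,-0.002,0.04,0,0,0,0.45],[0,-0.002,0.08,0,0,0,0.45],[0,-0.002,0.12,0,0,0,0.45],[0,-0.002,0.154,0,0,0,0.45],[0,-0.002,0.154,0,0,0,1],[0,-0.002,0.154,0,0,0,1],[0,-0.002,0.154,0,0,0,1],[0,-0.002,0.154,0,0,0,1],[0,-0.002,0.154,0,0,0,1],[0,-0.002,0.154,0,0,0,1]]' 60|tail -1
python3 -m inch '[[0,0,0,0,0,0,1],[0,0,-0.04,0,0,0,1],[0,0,-0.08,0,0,0,1],[0,0,-0.12,0,0,0,1],[0,0,-0.164,0,0,0,1],[0,0,-0.164,0,0,0,1],[0,0,-0.164,0,0,0,1]]' |tail -1
python3 -m inch '[[0.0767,0.3493,0,0,0,-0.3054,1],[0.0767,0.3493,0,0,0,-0.3054,1],[0.0767,0.3493,0,0,0,-0.3054,1],[0.0767,0.3493,0,0,0,-0.3054,1],[0.0767,0.3493,0,0,0,-0.3054,1],[0.0767,0.3493,0,0,0,-0.3054,1],[0.0767,0.3493,0,0,0,-0.3054,1],[0.0767,0.3493,0,0,0,-0.3054,1],[0.0767,0.3493,0,0,0,-0.3054,1],[0.0767,0.3493,0,0,0,-0.3054,1],[0.0767,0.3493,0,0,0,-0.3054,1],[0.0767,0.3493,0,0,0,-0.3054,1]]'|tail -1
python3 -m inch '[[-0.052,0.351,0,0,0,0,1],[-0.052,0.351,0,0,0,0,1],[-0.052,0.351,0,0,0,0,1],[-0.052,0.351,0,0,0,0,1],[-0.052,0.351,0,0,0,0,1],[-0.052,0.351,0,0,0,0,1],[-0.052,0.351,0,0,0,0,1],[-0.052,0.351,0,0,0,0,1],[-0.052,0.351,0,0,0,0,1],[-0.052,0.351,0,0,0,0,1],[-0.052,0.351,0,0,0,0,1],[-0.052,0.351,0,0,0,0,1]]'|tail -6
python3 -c "
from h import *
plan((470,425,14,190))"
```

```text
opening: 0.0236
opening: 0.0234
opening: 0.0235
time: 24.25
ee_pos: [0.4709, 0.4216, 0.1695]
tcp_rot: [-179.9, -0.0, -170.1]
wrist_force: [-0.2, 0.1, -0.6]
opening: 0.0237
t 24.2 p [470.9 421.6 169.5] yaw -170.1 q [42. 16. 15. 90. -0. 32.] open 23.7
  -> [470, 425, 14] 190 row [0.0003,0.0035,0.1555,0,0,-0.0012] n 3.7
```

```bash
python3 -m inch '[[0,0.003,0.04,0,0,0,1],[0,0.003,0.08,0,0,0,1],[0,0.003,0.12,0,0,0,1],[0,0.003,0.155,0,0,0,1],[0,0.003,0.155,0,0,0,1],[0,0.003,0.155,0,0,0,0.5],[0,0.003,0.155,0,0,0,0.5],[0,0.003,0.155,0,0,0,0.5],[0,0.003,0.115,0,0,0,0.5],[0,0.003,0.075,0,0,0,0.3],[0,0.003,0.035,0,0,0,0],[0,0.003,0,0,0,0,0]]'|tail -1
python3 -m inch '[[0,0,0,0,0,0,0],[0,0,0,0,0,0,0],[0,0,0,0,0,0,0]]'|tail -1
python3 - <<'E'
from h import *
im,d,K,T=cam("top")
for r in pieces(im,d,K,T,box=(.35,.65,-.42,.48)): print(r[:8])
V=lambda x,y:(round(636.4+x*np.cos(.1326)-y*np.sin(.1326),1),round(-1.8+x*np.sin(.1326)+y*np.cos(.1326),1))
print(V(21,50),V(21,0),V(21,-50))
plan((490,110,170,153.9),(506.4,-191.2,160,153.9),(506.4,-191.2,6,153.9),(506.4,-191.2,170,153.9),V(21,50)+(160,187.6),V(21,50)+(67,187.6))
E
```

```text
opening: 0.077
opening: 0.0856
([335.0, 166.0], np.int32(94), 631.1, -290.4, np.float64(25.0), 37.5, 25.3, 2.2)
([360.0, 179.0], np.int32(115), 589.3, -368.5, np.float64(24.9), 46.9, 26.1, 71.4)
([145.0, 188.0], np.int32(143), 547.3, 324.2, np.float64(27.7), 57.8, 25.8, 8.0)
([114.0, 186.0], np.int32(86), 550.6, 422.7, np.float64(27.9), 33.4, 27.6, 8.4)
([361.0, 203.0], np.int32(232), 510.1, -369.9, np.float64(24.9), 54.9, 52.9, -88.8)
([305.0, 203.0], np.int32(115), 505.4, -191.9, np.float64(24.9), 46.2, 24.2, -26.1)
([142.0, 212.0], np.int32(133), 466.4, 327.5, np.float64(28.1), 57.7, 26.0, 9.4)
([95.0, 213.0], np.int32(41), 462.7, 476.6, np.float64(25.1), 59.1, 3.7, 3.4)
([112.0, 211.0], np.int32(84), 469.2, 422.6, np.float64(27.8), 32.6, 27.0, 7.7)
([364.0, 234.0], np.int32(212), 410.5, -375.4, np.float64(28.8), 56.8, 54.9, 46.9)
([337.0, 234.0], np.int32(121), 410.9, -291.6, np.float64(25.7), 45.5, 24.8, 53.4)
(np.float64(650.6), np.float64(50.5)) (np.float64(657.2), np.float64(1.0)) (np.float64(663.8), np.float64(-48.6))
t 25.6 p [469.5 425.8 169.9] yaw -170.0 q [42. 16. 16. 90. -0. 32.] open 85.2
  -> [490, 110, 170] 153.9 row [0.0347,-0.3145,-0.0001,0,0,0.6303] n 7.6
  -> [506.4, -191.2, 160] 153.9 row [-0.1472,-0.2633,0.0100,0,0,-0.0000] n 7.2
  -> [506.4, -191.2, 6] 153.9 row [0.0000,0.0000,0.1540,0,0,-0.0000] n 3.7
  -> [506.4, -191.2, 170] 153.9 row [0.0000,0.0000,-0.1640,0,0,-0.0000] n 3.9
  -> [np.float64(650.6), np.float64(50.5), 160] 187.6 row [-0.0232,0.2805,0.0100,0,0,-0.5882] n 6.8
  -> [np.float64(650.6), np.float64(50.5), 67] 187.6 row [-0.0000,0.0000,0.0930,0,0,-0.0000] n 2.2
```

All four offcuts are in the bin. Next are the spacers, C first.

```bash
python3 -m inch '[[0.0347,-0.3145,0,0,0,0.6303,0],[0.0347,-0.3145,0,0,0,0.6303,0],[0.0347,-0.3145,0,0,0,0.6303,0],[0.0347,-0.3145,0,0,0,0.6303,0],[0.0347,-0.3145,0,0,0,0.6303,0],[0.0347,-0.3145,0,0,0,0.6303,0],[0.0347,-0.3145,0,0,0,0.6303,0],[0.0347,-0.3145,0,0,0,0.6303,0],[0.0347,-0.3145,0,0,0,0.6303,0],[0.0347,-0.3145,0,0,0,0.6303,0],[0.0347,-0.3145,0,0,0,0.6303,0]]' 60|head -1
python3 -m inch '[[-0.1472,-0.2633,0.01,0,0,0,0],[-0.1472,-0.2633,0.01,0,0,0,0],[-0.1472,-0.2633,0.01,0,0,0,0],[-0.1472,-0.2633,0.01,0,0,0,0],[-0.1472,-0.2633,0.01,0,0,0,0],[-0.1472,-0.2633,0.01,0,0,0,0],[-0.1472,-0.2633,0.01,0,0,0,0],[-0.1472,-0.2633,0.01,0,0,0,0],[-0.1472,-0.2633,0.01,0,0,0,0],[-0.1472,-0.2633,0.01,0,0,0,0]]'|head -3
python3 -m inch '[[0,0,0.04,0,0,0,0],[0,0,0.08,0,0,0,0],[0,0,0.12,0,0,0,0],[0,0,0.154,0,0,0,0],[0,0,0.154,0,0,0,1],[0,0,0.154,0,0,0,1],[0,0,0.154,0,0,0,1],[0,0,0.154,0,0,0,1],[0,0,0.154,0,0,0,1],[0,0,0.154,0,0,0,1],[0,0,0.154,0,0,0,1],[0,0,0.154,0,0,0,1]]'|tail -5
python3 -m inch '[[0,0,0,0,0,0,1],[0,0,-0.04,0,0,0,1],[0,0,-0.08,0,0,0,1],[0,0,-0.12,0,0,0,1],[0,0,-0.164,0,0,0,1],[0,0,-0.164,0,0,0,1],[0,0,-0.164,0,0,0,1]]' |tail -1
python3 -m inch '[[-0.0232,0.2805,0.01,0,0,-0.5882,1],[-0.0232,0.2805,0.01,0,0,-0.5882,1],[-0.0232,0.2805,0.01,0,0,-0.5882,1],[-0.0232,0.2805,0.01,0,0,-0.5882,1],[-0.0232,0.2805,0.01,0,0,-0.5882,1],[-0.0232,0.2805,0.01,0,0,-0.5882,1],[-0.0232,0.2805,0.01,0,0,-0.5882,1],[-0.0232,0.2805,0.01,0,0,-0.5882,1],[-0.0232,0.2805,0.01,0,0,-0.5882,1],[-0.0232,0.2805,0.01,0,0,-0.5882,1],[-0.0232,0.2805,0.01,0,0,-0.5882,1]]'
python3 - <<'E'
from h import *
im,d,K,T=cam("wrist"); save(im,"w3.png"); P=cloud(d,K,T)
plan((650.6,50.5,67,187.6))
E
```

```text
time: 26.47
time: 27.3
ee_pos: [0.5068, -0.19, 0.1594]
tcp_rot: [180.0, -0.1, 153.9]
time: 28.3
ee_pos: [0.5083, -0.1912, 0.0089]
tcp_rot: [179.9, 0.2, 153.9]
wrist_force: [0.1, 2.3, 7.7]
opening: 0.0237
opening: 0.0236
time: 29.8
ee_pos: [0.6502, 0.0498, 0.1597]
tcp_rot: [-180.0, -0.0, -172.4]
wrist_force: [0.3, -0.3, -0.6]
opening: 0.0238
t 29.9 p [650.3  49.6 160.1] yaw -172.5 q [ 4. 18. 18. 89. -0. -3.] open 23.6
  -> [650.6, 50.5, 67] 187.6 row [-0.0004,0.0008,0.0931,0,0,-0.0013] n 2.2
```

View pics/w3.png

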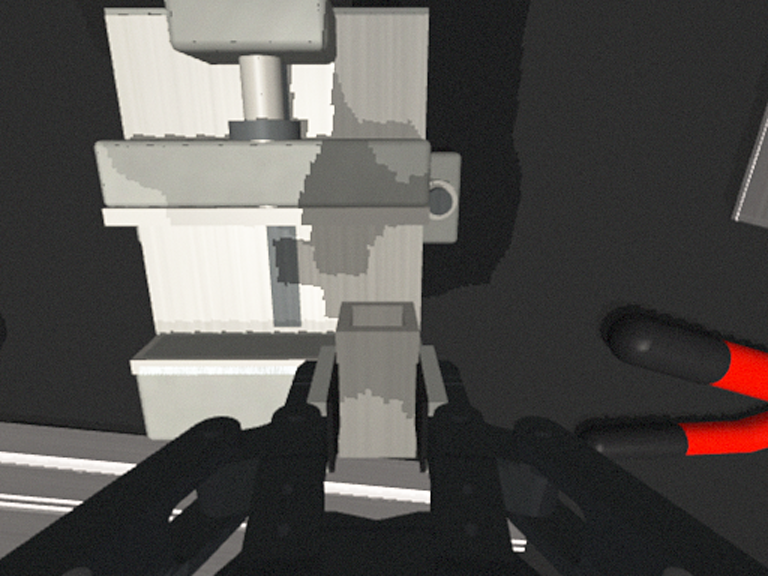

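The picture shows spacer C held square at (377,380), over the left half of the bed. Lowering it now.

```bash
python3 -m inch '[[0,0.001,0.03,0,0,0,1],[0,0.001,0.06,0,0,0,1],[0,0.001,0.08,0,0,0,1],[0,0.001,0.09,0,0,0,1],[0,0.001,0.0905,0,0,0,1],[0,0.001,0.0905,0,0,0,1],[0,0.001,0.0905,0,0,0,0.62],[0,0.001,0.0905,0,0,0,0.62],[0,0.001,0.0905,0,0,0,0.62],[0,0.001,0.0905,0,0,0,0.62]]'|tail -5
python3 -m inch '[[0,0,-0.03,0,0,0,0.62],[0,0,-0.06,0,0,0,0.62],[0,0,-0.1,0,0,0,0.4],[0,0,-0.1,0,0,0,0],[0,0,-0.1,0,0,0,0]]' |tail -1
python3 - <<'E'
from h import *
im,d,K,T=cam("top"); 
for r in pieces(im,d,K,T,box=(.35,.65,-.42,-.1)): print(r[:8])
V=lambda x,y:(round(636.4+x*np.cos(.1326)-y*np.sin(.1326),1),round(-1.8+x*np.sin(.1326)+y*np.cos(.1326),1))
F=(412,-291,53.2+180)
plan((520,-120,170,233),F[:2]+(150,233),F[:2]+(6,233),F[:2]+(170,233),(540,-120,170,187.6),V(21,0)+(160,187.6),V(21,0)+(69,187.6))
E
```

```text
time: 30.68
ee_pos: [0.6508, 0.0517, 0.07]
tcp_rot: [-180.0, 0.0, -172.4]
wrist_force: [-0.1, -0.4, -0.2]
opening: 0.0327
opening: 0.0679
([335.0, 166.0], np.int32(95), 631.3, -290.2, np.float64(24.9), 37.1, 25.5, 0.9)
([360.0, 179.0], np.int32(117), 589.2, -368.0, np.float64(24.9), 45.3, 26.7, 75.3)
([361.0, 203.0], np.int32(234), 509.0, -369.8, np.float64(25.1), 53.6, 52.6, 51.5)
([364.0, 234.0], np.int32(222), 411.6, -375.7, np.float64(28.9), 55.8, 55.6, -71.0)
([337.0, 234.0], np.int32(122), 411.3, -291.4, np.float64(24.9), 45.0, 25.3, 53.3)
t 31.1 p [651.2  51.9 170.5] yaw -172.4 q [ 5. 19. 19. 90.  0. -3.] open 74.6
  -> [520, -120, 170] 233 row [0.1528,-0.1530,0.0005,0,0,-0.7922] n 6.3
  -> [412, -291, 150] 233 row [0.2016,-0.0167,0.0200,0,0,-0.0000] n 4.9
  -> [412, -291, 6] 233 row [-0.0000,0.0000,0.1440,0,0,-0.0000] n 3.5
  -> [412, -291, 170] 233 row [-0.0000,0.0000,-0.1640,0,0,-0.0000] n 3.9
  -> [540, -120, 170] 187.6 row [-0.2136,0.0007,-0.0000,0,0,0.7924] n 6.3
  -> [np.float64(657.2), np.float64(1.0), 160] 187.6 row [-0.1322,0.1044,0.0100,0,0,-0.0000] n 4.0
  -> [np.float64(657.2), np.float64(1.0), 69] 187.6 row [-0.0000,0.0000,0.0910,0,0,-0.0000] n 2.2
```

```bash
python3 -m inch '[[0.1528,-0.153,0,0,0,-0.7922,0.3],[0.1528,-0.153,0,0,0,-0.7922,0.3],[0.1528,-0.153,0,0,0,-0.7922,0.3],[0.1528,-0.153,0,0,0,-0.7922,0.3],[0.1528,-0.153,0,0,0,-0.7922,0.3],[0.1528,-0.153,0,0,0,-0.7922,0.3],[0.1528,-0.153,0,0,0,-0.7922,0.3],[0.1528,-0.153,0,0,0,-0.7922,0.3],[0.1528,-0.153,0,0,0,-0.7922,0.3],[0.1528,-0.153,0,0,0,-0.7922,0.3]]' 60|head -3
python3 -m inch '[[0.2016,-0.0167,0.02,0,0,0,0.3],[0.2016,-0.0167,0.02,0,0,0,0.3],[0.2016,-0.0167,0.02,0,0,0,0.3],[0.2016,-0.0167,0.02,0,0,0,0.3],[0.2016,-0.0167,0.02,0,0,0,0.3],[0.2016,-0.0167,0.02,0,0,0,0.3],[0.2016,-0.0167,0.02,0,0,0,0.3],[0.2016,-0.0167,0.02,0,0,0,0.3],[0.2016,-0.0167,0.02,0,0,0,0.3]]'|head -5
python3 -m inch '[[0,0,0.04,0,0,0,0.3],[0,0,0.08,0,0,0,0.3],[0,0,0.12,0,0,0,0.3],[0,0,0.144,0,0,0,0.3],[0,0,0.144,0,0,0,1],[0,0,0.144,0,0,0,1],[0,0,0.144,0,0,0,1],[0,0,0.144,0,0,0,1],[0,0,0.144,0,0,0,1],[0,0,0.144,0,0,0,1],[0,0,0.144,0,0,0,1],[0,0,0.144,0,0,0,1]]'|tail -5
python3 -m inch '[[0,0,0,0,0,0,1],[0,0,-0.04,0,0,0,1],[0,0,-0.08,0,0,0,1],[0,0,-0.12,0,0,0,1],[0,0,-0.164,0,0,0,1],[0,0,-0.164,0,0,0,1],[0,0,-0.164,0,0,0,1]]' |tail -1
python3 -m inch '[[-0.2136,0,0,0,0,0.7924,1],[-0.2136,0,0,0,0,0.7924,1],[-0.2136,0,0,0,0,0.7924,1],[-0.2136,0,0,0,0,0.7924,1],[-0.2136,0,0,0,0,0.7924,1],[-0.2136,0,0,0,0,0.7924,1],[-0.2136,0,0,0,0,0.7924,1],[-0.2136,0,0,0,0,0.7924,1],[-0.2136,0,0,0,0,0.7924,1],[-0.2136,0,0,0,0,0.7924,1]]'|tail -1
python3 -m inch '[[-0.1322,0.1044,0.01,0,0,0,1],[-0.1322,0.1044,0.01,0,0,0,1],[-0.1322,0.1044,0.01,0,0,0,1],[-0.1322,0.1044,0.01,0,0,0,1],[-0.1322,0.1044,0.01,0,0,0,1],[-0.1322,0.1044,0.01,0,0,0,1],[-0.1322,0.1044,0.01,0,0,0,1],[-0.1322,0.1044,0.01,0,0,0,1]]'
python3 - <<'E'
from h import *
im,d,K,T=cam("wrist"); save(im,"w4.png")
plan((657.2,1,69,187.6))
E
```

```text
time: 31.98
ee_pos: [0.5194, -0.1197, 0.1687]
tcp_rot: [179.9, -0.0, -127.1]
time: 32.73
ee_pos: [0.4122, -0.2902, 0.1495]
tcp_rot: [180.0, 0.0, -126.9]
wrist_force: [-0.3, 0.2, -0.1]
opening: 0.0595
time: 33.73
ee_pos: [0.4128, -0.2917, 0.0078]
tcp_rot: [-179.8, 0.0, -127.0]
wrist_force: [0.9, 2.7, 7.0]
opening: 0.0236
opening: 0.0236
opening: 0.0235
time: 35.82
ee_pos: [0.6566, -0.001, 0.1601]
tcp_rot: [-180.0, 0.0, -172.4]
wrist_force: [-1.1, -0.5, -0.4]
opening: 0.0234
t 35.9 p [656.6  -1.1 160.4] yaw -172.5 q [-0. 19. 19. 90. -0. -8.] open 23.3
  -> [657.2, 1, 69] 187.6 row [-0.0008,0.0020,0.0914,0,0,-0.0010] n 2.2
```

View pics/w4.png

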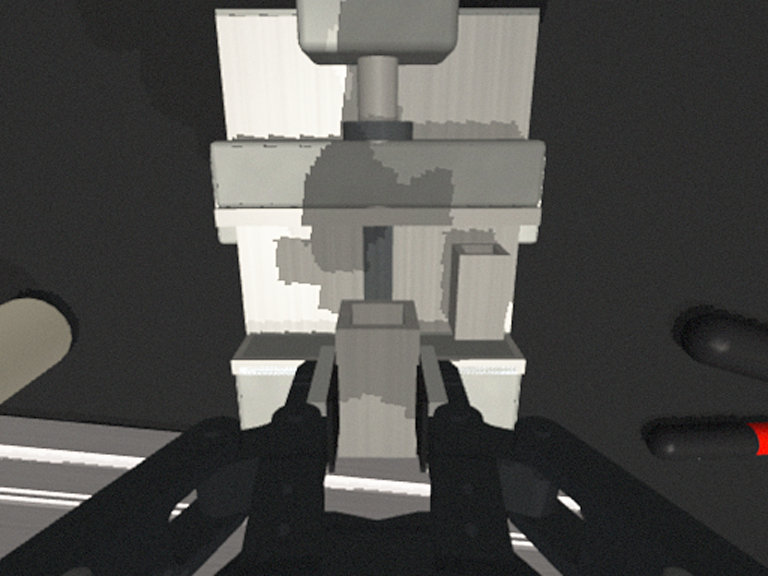

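Spacer C is in place at (480,295) and spacer F is held over the middle. Lowering F.

```bash
python3 -m inch '[[0,0,0.03,0,0,0,1],[0,0,0.06,0,0,0,1],[0,0,0.08,0,0,0,1],[0,0,0.09,0,0,0,1],[0,0,0.0915,0,0,0,1],[0,0,0.0915,0,0,0,1],[0,0,0.0915,0,0,0,0.62],[0,0,0.0915,0,0,0,0.62],[0,0,0.0915,0,0,0,0.62],[0,0,0.0915,0,0,0,0.62]]'|tail -5
python3 -m inch '[[0,0,-0.03,0,0,0,0.62],[0,0,-0.06,0,0,0,0.62],[0,0,-0.1,0,0,0,0.4],[0,0,-0.1,0,0,0,0],[0,0,-0.1,0,0,0,0],[0,0,-0.1,0,0,0,0]]' |tail -1
python3 - <<'E'
from h import *
im,d,K,T=cam("top"); 
for r in pieces(im,d,K,T,box=(.35,.65,-.42,-.1)): print(r[:8])
V=lambda x,y:(round(636.4+x*np.cos(.1326)-y*np.sin(.1326),1),round(-1.8+x*np.sin(.1326)+y*np.cos(.1326),1))
F=(590.5,-368,74.8+180)
plan((560,-200,170,254.8),F[:2]+(150,254.8),F[:2]+(6,254.8),F[:2]+(170,254.8),(580,-200,170,187.6),V(21,-50)+(160,187.6),V(21,-50)+(69,187.6))
E
```

```text
time: 36.7
ee_pos: [0.6575, 0.0003, 0.0688]
tcp_rot: [-180.0, 0.1, -172.4]
wrist_force: [0.1, -0.4, -0.3]
opening: 0.0323
opening: 0.0787
([335.0, 166.0], np.int32(94), 631.4, -290.4, np.float64(25.4), 36.7, 26.6, 0.7)
([360.0, 179.0], np.int32(115), 589.6, -368.9, np.float64(25.1), 46.1, 26.2, 75.7)
([361.0, 203.0], np.int32(233), 509.6, -369.9, np.float64(25.2), 53.8, 53.4, -45.3)
([364.0, 234.0], np.int32(198), 410.7, -375.3, np.float64(28.5), 55.7, 55.4, 42.6)
t 37.2 p [6.570e+02 4.000e-01 1.671e+02] yaw -172.4 q [ 0. 19. 20. 90.  0. -8.] open 85.0
  -> [560, -200, 170] 254.8 row [0.1226,-0.1858,-0.0029,0,0,-1.1728] n 9.4
  -> [590.5, -368, 150] 254.8 row [0.1541,-0.0735,0.0200,0,0,-0.0000] n 4.1
  -> [590.5, -368, 6] 254.8 row [-0.0000,0.0000,0.1440,0,0,-0.0000] n 3.5
  -> [590.5, -368, 170] 254.8 row [-0.0000,0.0000,-0.1640,0,0,-0.0000] n 3.9
  -> [580, -200, 170] 187.6 row [-0.1594,0.0542,-0.0000,0,0,1.1729] n 9.4
  -> [np.float64(663.8), np.float64(-48.6), 160] 187.6 row [-0.1031,0.1390,0.0100,0,0,-0.0000] n 4.2
  -> [np.float64(663.8), np.float64(-48.6), 69] 187.6 row [-0.0000,0.0000,0.0910,0,0,-0.0000] n 2.2
```

```bash
python3 -m inch '[[0.1226,-0.1858,0,0,0,-1.1728,0.45],[0.1226,-0.1858,0,0,0,-1.1728,0.45],[0.1226,-0.1858,0,0,0,-1.1728,0.45],[0.1226,-0.1858,0,0,0,-1.1728,0.45],[0.1226,-0.1858,0,0,0,-1.1728,0.45],[0.1226,-0.1858,0,0,0,-1.1728,0.45],[0.1226,-0.1858,0,0,0,-1.1728,0.45],[0.1226,-0.1858,0,0,0,-1.1728,0.45],[0.1226,-0.1858,0,0,0,-1.1728,0.45],[0.1226,-0.1858,0,0,0,-1.1728,0.45],[0.1226,-0.1858,0,0,0,-1.1728,0.45],[0.1226,-0.1858,0,0,0,-1.1728,0.45]]' 60|head -3
python3 -m inch '[[0.1541,-0.0735,0.02,0,0,0,0.45],[0.1541,-0.0735,0.02,0,0,0,0.45],[0.1541,-0.0735,0.02,0,0,0,0.45],[0.1541,-0.0735,0.02,0,0,0,0.45],[0.1541,-0.0735,0.02,0,0,0,0.45],[0.1541,-0.0735,0.02,0,0,0,0.45],[0.1541,-0.0735,0.02,0,0,0,0.45],[0.1541,-0.0735,0.02,0,0,0,0.45],[0.1541,-0.0735,0.02,0,0,0,0.45]]'|head -5
python3 - <<'E'
from h import *
im,d,K,T=cam("wrist")
for r in pieces(im,d,K,T,box=(.45,.7,-.45,-.3)): print(r[:8])
plan((590.5,-368,6,254.8))
E
```

```text
time: 38.25
ee_pos: [0.5598, -0.1998, 0.1669]
tcp_rot: [179.9, 0.0, -105.4]
time: 39.0
ee_pos: [0.591, -0.3665, 0.1489]
tcp_rot: [-180.0, -0.0, -105.2]
wrist_force: [0.0, 0.8, 0.2]
opening: 0.0469
([202.0, 95.0], np.int32(351), 611.4, -443.0, np.float64(26.3), 28.1, 14.0, 0.0)
([336.0, 148.0], np.int32(3160), 510.6, -371.0, np.float64(26.3), 54.9, 54.7, -59.2)
([249.0, 174.0], np.int32(1376), 591.4, -368.3, np.float64(26.4), 45.7, 24.4, 75.2)
([146.0, 182.0], np.int32(1217), 686.0, -385.5, np.float64(26.1), 45.4, 25.0, 35.6)
([226.0, 248.0], np.int32(254), 633.7, -301.8, np.float64(23.8), 39.5, 3.6, 0.5)
t 39.0 p [ 591.1 -366.6  149.1] yaw -105.1 q [ -32.   25.   25.   90.    0. -107.] open 47.0
  -> [590.5, -368, 6] 254.8 row [0.0015,0.0002,0.1431,0,0,0.0010] n 3.4
```

```bash
python3 -m inch '[[0.0015,0,0.04,0,0,0,0.45],[0.0015,0,0.08,0,0,0,0.45],[0.0015,0,0.12,0,0,0,0.45],[0.0015,0,0.143,0,0,0,0.45],[0.0015,0,0.143,0,0,0,1],[0.0015,0,0.143,0,0,0,1],[0.0015,0,0.143,0,0,0,1],[0.0015,0,0.143,0,0,0,1],[0.0015,0,0.143,0,0,0,1],[0.0015,0,0.143,0,0,0,1]]'|tail -5
python3 -m inch '[[0,0,0,0,0,0,1],[0,0,-0.04,0,0,0,1],[0,0,-0.08,0,0,0,1],[0,0,-0.12,0,0,0,1],[0,0,-0.164,0,0,0,1],[0,0,-0.164,0,0,0,1],[0,0,-0.164,0,0,0,1]]' |tail -1
python3 -m inch '[[-0.1594,0.0542,0,0,0,1.1729,1],[-0.1594,0.0542,0,0,0,1.1729,1],[-0.1594,0.0542,0,0,0,1.1729,1],[-0.1594,0.0542,0,0,0,1.1729,1],[-0.1594,0.0542,0,0,0,1.1729,1],[-0.1594,0.0542,0,0,0,1.1729,1],[-0.1594,0.0542,0,0,0,1.1729,1],[-0.1594,0.0542,0,0,0,1.1729,1],[-0.1594,0.0542,0,0,0,1.1729,1],[-0.1594,0.0542,0,0,0,1.1729,1],[-0.1594,0.0542,0,0,0,1.1729,1],[-0.1594,0.0542,0,0,0,1.1729,1]]'|tail -1
python3 -m inch '[[-0.1031,0.139,0.01,0,0,0,1],[-0.1031,0.139,0.01,0,0,0,1],[-0.1031,0.139,0.01,0,0,0,1],[-0.1031,0.139,0.01,0,0,0,1],[-0.1031,0.139,0.01,0,0,0,1],[-0.1031,0.139,0.01,0,0,0,1],[-0.1031,0.139,0.01,0,0,0,1],[-0.1031,0.139,0.01,0,0,0,1]]'
python3 - <<'E'
from h import *
im,d,K,T=cam("wrist"); save(im,"w5.png")
plan((663.8,-48.6,69,187.6))
E
```

```text
time: 39.88
ee_pos: [0.5908, -0.3696, 0.0061]
tcp_rot: [-179.9, -0.0, -105.2]
wrist_force: [-0.4, -0.1, -1.0]
opening: 0.0236
opening: 0.0237
opening: 0.0237
time: 42.13
ee_pos: [0.6632, -0.0509, 0.1588]
tcp_rot: [-180.0, -0.0, -172.4]
wrist_force: [0.7, -0.8, -0.9]
opening: 0.0236
t 42.2 p [663.2 -51.2 159.1] yaw -172.4 q [ -4.  20.  20.  90.  -0. -12.] open 23.6
  -> [663.8, -48.6, 69] 187.6 row [-0.0009,0.0025,0.0901,0,0,-0.0008] n 2.2
```

View pics/w5.png

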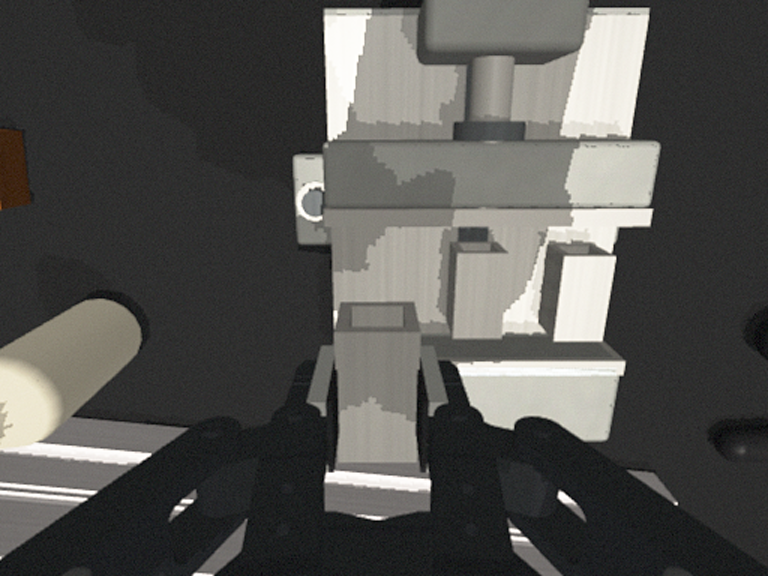

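The bed shows C at (580,295) and F at (478,295), both flat and parallel, with B held at (377,380). Lowering B.

```bash
python3 -m inch '[[0,0.002,0.03,0,0,0,1],[0,0.002,0.06,0,0,0,1],[0,0.002,0.08,0,0,0,1],[0,0.002,0.09,0,0,0,1],[0,0.002,0.0915,0,0,0,1],[0,0.002,0.0915,0,0,0,1],[0,0.002,0.0915,0,0,0,0.62],[0,0.002,0.0915,0,0,0,0.62],[0,0.002,0.0915,0,0,0,0.62],[0,0.002,0.0915,0,0,0,0.62]]'|tail -5
python3 -m inch '[[0,0,-0.03,0,0,0,0.62],[0,0,-0.06,0,0,0,0.62],[0,0,-0.1,0,0,0,0.4],[0,0,-0.12,0,0,0,0],[0,0,-0.12,0,0,0,0],[0,0,-0.12,0,0,0,0]]' |tail -1
python3 - <<'E'
from h import *
plan((560,-10,187,187.6))
E
```

```text
time: 43.02
ee_pos: [0.664, -0.048, 0.0688]
tcp_rot: [-180.0, 0.1, -172.4]
wrist_force: [-0.4, 0.5, -0.4]
opening: 0.0322
opening: 0.0789
t 43.5 p [664.3 -48.  189.7] yaw -172.4 q [ -4.  21.  24.  93.   0. -12.] open 78.9
  -> [560, -10, 187] 187.6 row [0.0984,0.0515,0.0027,0,0,-0.0000] n 2.7
```

```bash
python3 -m inch '[[0.115,0.05,0,0,0,0,0],[0.115,0.05,0,0,0,0,0],[0.115,0.05,0,0,0,0,0],[0.115,0.05,0,0,0,0,0],[0.115,0.05,0,0,0,0,0],[0.115,0.05,0,0,0,0,0],[0.115,0.05,0,0,0,0,0]]' |tail -1
python3 - <<'E'
from h import *
im,d,K,T=cam("wrist"); save(im,"w6.png"); P=cloud(d,K,T)
o=np.array([636.4,-1.8,0]); M=R.from_euler('z',7.6,degrees=True).as_matrix()
Q=(P*1e3-o)@M   # vise frame
np.savez("pics/w6.npz",im=im,Q=Q,d=d)
h=(d>0)&(Q[...,0]>-205)&(Q[...,0]<-165)&(abs(Q[...,1])<60)&(Q[...,2]>35)
q=Q[h]; print(h.sum(),q.min(0).round(1),q.max(0).round(1)); top=q[q[:,2]>q[:,2].max()-2]; print("top ridge",top.mean(0).round(1))
hub=Q[(d>0)&(Q[...,0]>-160)&(Q[...,0]<-120)&(abs(Q[...,1])<60)&(Q[...,2]>35)]; print("hub",hub.min(0).round(1),hub.max(0).round(1))
for r in pieces(im,d,K,T,.082,.088,(.6,.7,-.09,.1)):
  if r[1]>100:print(r[:8])
plan((560,0,160,187.6))
E
```

```text
opening: 0.0849
1452 [-203.2   29.3   84.6] [-165.2   49.3   99. ]
top ridge [-182.2   39.1   97.4]
hub [-159.8  -15.    76.7] [-120.    48.7   98.8]
([198.0, 298.0], np.int32(1143), 661.3, -46.9, np.float64(85.8), 46.3, 25.3, 8.1)
([250.0, 298.0], np.int32(1112), 654.9, 1.4, np.float64(85.8), 46.2, 24.6, 6.9)
([304.0, 299.0], np.int32(1135), 649.2, 52.7, np.float64(85.8), 46.1, 25.3, 7.6)
([249.0, 327.0], np.int32(695), 687.8, 5.5, np.float64(85.0), 150.2, 3.2, -82.1)
t 44.1 p [543.8 -13.9 187.2] yaw -172.4 q [-1.  3.  4. 90. -0. -9.] open 85.7
  -> [560, 0, 160] 187.6 row [-0.0179,0.0116,0.0272,0,0,-0.0004] n 0.8
```

View pics/w6.png

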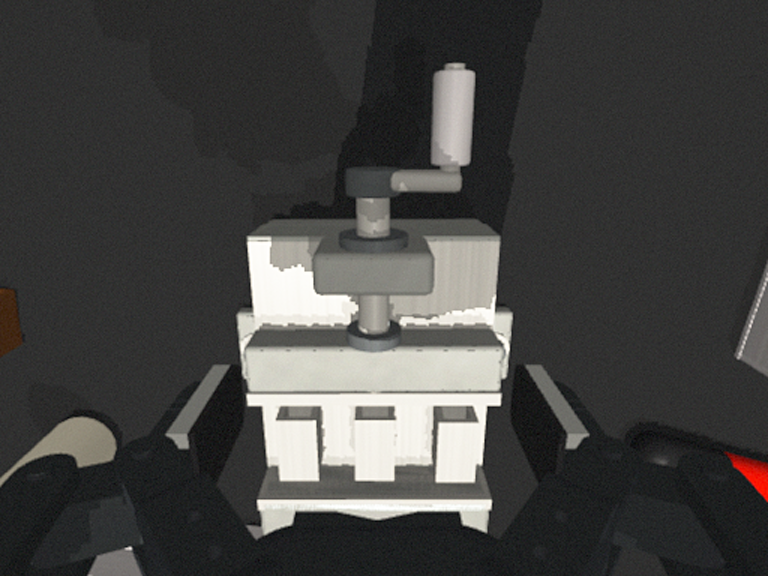

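All three spacers lie flat on the bed at (298,445), (375,445) and (455,445), and the handle is at (453,115). The handle axis is at vise (y 39, z 88), so q0≈4.91. Nine half turns then bring q to about 33.2, which is 0.67 turn past contact. I will grip the handle with a 15° tilt.

Run:
```python
from h import *
o=telemetry.get_obs(); r0=R.from_euler('xyz',o["tcp_rot"],degrees=True); p0=np.array(o["ee_pos"])*1e3
M=R.from_euler('z',7.6,degrees=True); O=np.array([636.4,-1.8,0]); t=np.radians(15); s,c=np.sin(t),np.cos(t)
Rt=M*R.from_matrix(np.array([[-c,0,s],[0,1,0],[-s,0,-c]]))
g=np.array([-189,39.2,88])+13*np.array([s,0,-c])
for b in(100,0):
    w=O+M.apply(g-b*np.array([s,0,-c])); print(b,w.round(1),(r0.inv().apply(w-p0)/1e3).round(4),(r0.inv()*Rt).as_rotvec().round(4))
q0=4.914
for k in(0,1):
    a=q0+k*np.pi; print([[round(-s*dz,4),round(dy,4),round(-c*dz,4)] for i in range(1,13) for e in[a+i*np.pi/12] for dy,dz in[(-.04*(np.sin(e)-np.sin(a)),.04*(np.cos(e)-np.cos(a)))]])
```

```text
100 [421.6   9.1 172. ] [0.1182 0.0389 0.0152] [-1.00e-04 -2.62e-01 -4.00e-04]
0 [447.2  12.5  75.4] [0.0923 0.0389 0.1117] [-1.00e-04 -2.62e-01 -4.00e-04]
[[np.float64(-0.0026), np.float64(-0.0034), np.float64(-0.0095)], [np.float64(-0.0048), np.float64(-0.0093), np.float64(-0.0179)], [np.float64(-0.0066), np.float64(-0.0171), np.float64(-0.0245)], [np.float64(-0.0077), np.float64(-0.0265), np.float64(-0.0289)], [np.float64(-0.0083), np.float64(-0.0368), np.float64(-0.0308)], [np.float64(-0.0081), np.float64(-0.0472), np.float64(-0.0301)], [np.float64(-0.0072), np.float64(-0.0571), np.float64(-0.0268)], [np.float64(-0.0057), np.float64(-0.0657), np.float64(-0.0212)], [np.float64(-0.0036), np.float64(-0.0726), np.float64(-0.0136)], [np.float64(-0.0012), np.float64(-0.0771), np.float64(-0.0045)], [np.float64(0.0015), np.float64(-0.0791), np.float64(0.0054)], [np.float64(0.0041), np.float64(-0.0784), np.float64(0.0155)]]
[[np.float64(0.0026), np.float64(0.0034), np.float64(0.0095)], [np.float64(0.0048), np.float64(0.0093), np.float64(0.0179)], [np.float64(0.0066), np.float64(0.0171), np.float64(0.0245)], [np.float64(0.0077), np.float64(0.0265), np.float64(0.0289)], [np.float64(0.0083), np.float64(0.0368), np.float64(0.0308)], [np.float64(0.0081), np.float64(0.0472), np.float64(0.0301)], [np.float64(0.0072), np.float64(0.0571), np.float64(0.0268)], [np.float64(0.0057), np.float64(0.0657), np.float64(0.0212)], [np.float64(0.0036), np.float64(0.0726), np.float64(0.0136)], [np.float64(0.0012), np.float64(0.0771), np.float64(0.0045)], [np.float64(-0.0015), np.float64(0.0791), np.float64(-0.0054)], [np.float64(-0.0041), np.float64(0.0784), np.float64(-0.0155)]]
```

```bash
python3 -m inch '[[0.118,0.039,0.015,0,-0.262,0,0.3],[0.118,0.039,0.015,0,-0.262,0,0.3],[0.118,0.039,0.015,0,-0.262,0,0.3],[0.118,0.039,0.015,0,-0.262,0,0.3],[0.118,0.039,0.015,0,-0.262,0,0.3],[0.118,0.039,0.015,0,-0.262,0,0.3],[0.118,0.039,0.015,0,-0.262,0,0.3]]' 30|head -3
python3 -m inch '[[0,0,0.03,0,0,0,0.3],[0,0,0.06,0,0,0,0.3],[0,0,0.08,0,0,0,0.3],[0,0,0.1,0,0,0,0.3],[0,0,0.1,0,0,0,0.3],[0,0,0.1,0,0,0,0.3]]'
python3 - <<'E'
from h import *
im,d,K,T=cam("wrist"); save(im,"w7.png",1.2)
E
```

```text
time: 44.73
ee_pos: [0.4211, 0.0093, 0.1733]
tcp_rot: [-180.0, 15.1, -172.4]
time: 45.23
ee_pos: [0.4468, 0.0127, 0.0754]
tcp_rot: [180.0, 14.8, -172.4]
wrist_force: [0.5, 0.3, 0.7]
opening: 0.06
```

View pics/w7.png

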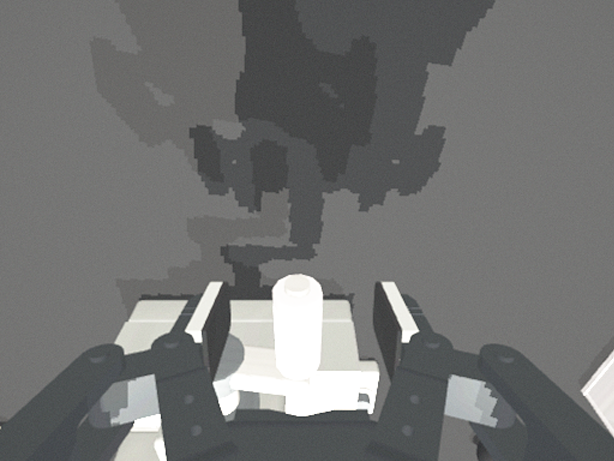

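The handle is centred between the pads at (298,325). Closing on it, then a first half turn.

```bash
python3 -m inch '[[0,0,0,0,0,0,1],[0,0,0,0,0,0,1],[0,0,0,0,0,0,1],[0,0,0,0,0,0,1],[0,0,0,0,0,0,1],[0,0,0,0,0,0,1],[0,0,0,0,0,0,1],[0,0,0,0,0,0,1]]' 35
python3 -m inch '[[-0.0026,-0.0034,-0.0095,0,0,0,1],[-0.0048,-0.0093,-0.0179,0,0,0,1],[-0.0066,-0.0171,-0.0245,0,0,0,1],[-0.0077,-0.0265,-0.0289,0,0,0,1],[-0.0083,-0.0368,-0.0308,0,0,0,1],[-0.0081,-0.0472,-0.0301,0,0,0,1]]'
python3 -m inch '[[0.0009,-0.0099,0.0033,0,0,0,1],[0.0024,-0.0185,0.0089,0,0,0,1],[0.0045,-0.0254,0.0165,0,0,0,1],[0.0069,-0.0299,0.0256,0,0,0,1],[0.0096,-0.0319,0.0355,0,0,0,1],[0.0122,-0.0312,0.0456,0,0,0,1]]'
```

```text
time: 45.95
ee_pos: [0.4471, 0.0113, 0.077]
tcp_rot: [-179.8, 15.1, -172.5]
wrist_force: [1.0, -10.1, 0.6]
opening: 0.0183
time: 46.45
ee_pos: [0.4534, -0.0336, 0.1116]
tcp_rot: [180.0, 15.3, -172.3]
wrist_force: [-16.1, -0.7, 22.3]
opening: 0.018
time: 46.95
ee_pos: [0.4576, -0.0665, 0.0613]
tcp_rot: [-179.8, 15.1, -172.5]
wrist_force: [-2.2, 3.0, 5.3]
opening: 0.0184
```

```bash
python3 -m inch '[[0.0026,0.0034,0.0095,0,0,0,1],[0.0048,0.0093,0.0179,0,0,0,1],[0.0066,0.0171,0.0245,0,0,0,1],[0.0077,0.0265,0.0289,0,0,0,1],[0.0083,0.0368,0.0308,0,0,0,1],[0.0081,0.0472,0.0301,0,0,0,1]]'
python3 -m inch '[[-0.0009,0.0099,-0.0033,0,0,0,1],[-0.0024,0.0185,-0.0089,0,0,0,1],[-0.0045,0.0254,-0.0165,0,0,0,1],[-0.0069,0.0299,-0.0256,0,0,0,1],[-0.0096,0.0319,-0.0355,0,0,0,1],[-0.0122,0.0312,-0.0456,0,0,0,1]]'
python3 -m inch '[[-0.0026,-0.0034,-0.0095,0,0,0,1],[-0.0048,-0.0093,-0.0179,0,0,0,1],[-0.0066,-0.0171,-0.0245,0,0,0,1],[-0.0077,-0.0265,-0.0289,0,0,0,1],[-0.0083,-0.0368,-0.0308,0,0,0,1],[-0.0081,-0.0472,-0.0301,0,0,0,1],[-0.0072,-0.0571,-0.0268,0,0,0,1],[-0.0057,-0.0657,-0.0212,0,0,0,1],[-0.0036,-0.0726,-0.0136,0,0,0,1],[-0.0012,-0.0771,-0.0045,0,0,0,1],[0.0015,-0.0791,0.0054,0,0,0,1],[0.0041,-0.0784,0.0155,0,0,0,1]]'
python3 - <<'E'
from h import *
im,d,K,T=cam("top"); save(im[100:260,170:330],"t8.png",3.7)
E
```

```text
time: 47.45
ee_pos: [0.4515, -0.0188, 0.0327]
tcp_rot: [-179.7, 15.2, -172.4]
wrist_force: [-24.7, -17.2, 42.1]
opening: 0.0182
time: 47.95
ee_pos: [0.447, 0.0114, 0.0768]
tcp_rot: [-179.7, 15.1, -172.4]
wrist_force: [9.1, -15.1, -6.9]
opening: 0.0183
time: 48.95
ee_pos: [0.4576, -0.0663, 0.0608]
tcp_rot: [-179.8, 15.1, -172.5]
wrist_force: [-0.4, 0.1, 3.7]
opening: 0.0185
```

View pics/t8.png

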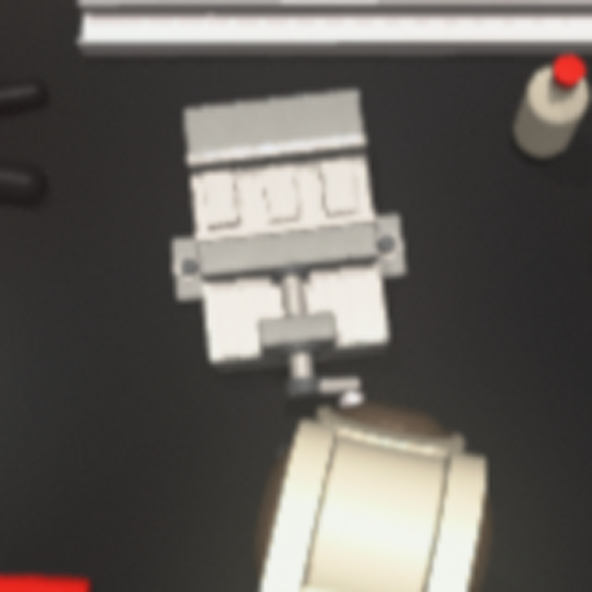

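Cranking works and the jaw is advancing. The reaction was upward at both the top and the bottom of the turn, so the commanded circle sits about 2 mm low. I shift its centre and carry on.

```bash
python3 -m inch '[[0.0021,0.0028,0.0077,0,0,0,1],[0.0043,0.0087,0.0161,0,0,0,1],[0.0061,0.0165,0.0227,0,0,0,1],[0.0072,0.0259,0.0271,0,0,0,1],[0.0078,0.0362,0.029,0,0,0,1],[0.0076,0.0466,0.0283,0,0,0,1]]'
python3 -m inch '[[-0.0009,0.0099,-0.0033,0,0,0,1],[-0.0024,0.0185,-0.0089,0,0,0,1],[-0.0045,0.0254,-0.0165,0,0,0,1],[-0.0069,0.0299,-0.0256,0,0,0,1],[-0.0096,0.0319,-0.0355,0,0,0,1],[-0.0122,0.0312,-0.0456,0,0,0,1]]'
python3 -m inch '[[-0.0026,-0.0034,-0.0095,0,0,0,1],[-0.0048,-0.0093,-0.0179,0,0,0,1],[-0.0066,-0.0171,-0.0245,0,0,0,1],[-0.0077,-0.0265,-0.0289,0,0,0,1],[-0.0083,-0.0368,-0.0308,0,0,0,1],[-0.0081,-0.0472,-0.0301,0,0,0,1]]'
python3 -m inch '[[0.0009,-0.0099,0.0033,0,0,0,1],[0.0024,-0.0185,0.0089,0,0,0,1],[0.0045,-0.0254,0.0165,0,0,0,1],[0.0069,-0.0299,0.0256,0,0,0,1],[0.0096,-0.0319,0.0355,0,0,0,1],[0.0122,-0.0312,0.0456,0,0,0,1]]'
```

```text
time: 49.5
ee_pos: [0.4514, -0.0187, 0.0329]
tcp_rot: [-179.8, 15.2, -172.4]
wrist_force: [-15.1, -13.2, 29.3]
opening: 0.0184
time: 50.0
ee_pos: [0.447, 0.0113, 0.0783]
tcp_rot: [-179.7, 15.1, -172.4]
wrist_force: [10.4, -16.2, -7.1]
opening: 0.0184
time: 50.5
ee_pos: [0.4533, -0.0335, 0.1117]
tcp_rot: [179.9, 15.2, -172.3]
wrist_force: [-9.7, 1.1, 17.6]
opening: 0.0183
time: 51.0
ee_pos: [0.4576, -0.0667, 0.0624]
tcp_rot: [-179.8, 15.1, -172.5]
wrist_force: [-0.1, -1.2, 3.3]
opening: 0.0181
```

```bash
python3 -m inch '[[0.0023,0.0034,0.0085,0,0,0,1],[0.0045,0.0093,0.0169,0,0,0,1],[0.0063,0.0171,0.0235,0,0,0,1],[0.0074,0.0265,0.0279,0,0,0,1],[0.008,0.0368,0.0298,0,0,0,1],[0.0078,0.0472,0.0291,0,0,0,1],[0.0069,0.0571,0.0258,0,0,0,1],[0.0054,0.0657,0.0202,0,0,0,1],[0.0033,0.0726,0.0126,0,0,0,1],[0.0009,0.0771,0.0035,0,0,0,1],[-0.0018,0.0791,-0.0064,0,0,0,1],[-0.0044,0.0784,-0.0165,0,0,0,1]]' | sed -n '1,2p;4p'
python3 -m inch '[[-0.0026,-0.0034,-0.0095,0,0,0,1],[-0.0048,-0.0093,-0.0179,0,0,0,1],[-0.0066,-0.0171,-0.0245,0,0,0,1],[-0.0077,-0.0265,-0.0289,0,0,0,1],[-0.0083,-0.0368,-0.0308,0,0,0,1],[-0.0081,-0.0472,-0.0301,0,0,0,1],[-0.0072,-0.0571,-0.0268,0,0,0,1],[-0.0057,-0.0657,-0.0212,0,0,0,1],[-0.0036,-0.0726,-0.0136,0,0,0,1],[-0.0012,-0.0771,-0.0045,0,0,0,1],[0.0015,-0.0791,0.0054,0,0,0,1],[0.0041,-0.0784,0.0155,0,0,0,1]]'| sed -n '1,2p;4p'
python3 -m inch '[[0.0026,0.0034,0.0095,0,0,0,1],[0.0048,0.0093,0.0179,0,0,0,1],[0.0066,0.0171,0.0245,0,0,0,1],[0.0077,0.0265,0.0289,0,0,0,1],[0.0083,0.0368,0.0308,0,0,0,1],[0.0081,0.0472,0.0301,0,0,0,1]]'| sed -n '1,2p;4p'
python3 -m inch '[[-0.0009,0.0099,-0.0033,0,0,0,1],[-0.0024,0.0185,-0.0089,0,0,0,1],[-0.0045,0.0254,-0.0165,0,0,0,1],[-0.0069,0.0299,-0.0256,0,0,0,1],[-0.0096,0.0319,-0.0355,0,0,0,1],[-0.0122,0.0312,-0.0456,0,0,0,1]]'
python3 - <<'E'
from h import *
im,d,K,T=cam("top"); save(im[100:260,170:330],"t9.png",3.7)
E
```

```text
time: 52.0
ee_pos: [0.447, 0.0112, 0.0793]
wrist_force: [11.3, -19.2, -9.2]
time: 53.0
ee_pos: [0.4576, -0.0668, 0.0634]
wrist_force: [1.8, -6.6, 2.7]
time: 53.5
ee_pos: [0.4512, -0.0182, 0.0332]
wrist_force: [-9.3, -12.0, 23.6]
time: 54.0
ee_pos: [0.447, 0.0112, 0.0793]
tcp_rot: [-179.7, 15.1, -172.4]
wrist_force: [12.8, -20.1, -9.7]
opening: 0.0186
```

View pics/t9.png

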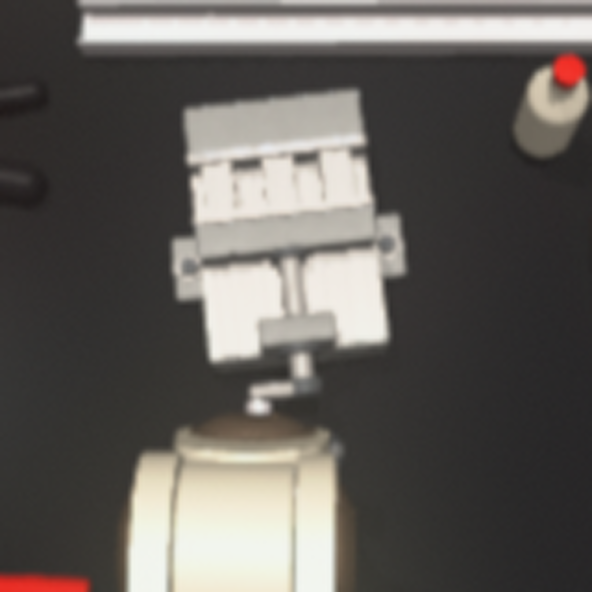

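The jaw now meets all three spacers, which are square against the fixed jaw (q≈30). The last half turn goes to q≈33.2, then I release.

```bash
python3 -m inch '[[-0.0026,-0.0034,-0.0095,0,0,0,1],[-0.0048,-0.0093,-0.0179,0,0,0,1],[-0.0066,-0.0171,-0.0245,0,0,0,1],[-0.0077,-0.0265,-0.0289,0,0,0,1],[-0.0083,-0.0368,-0.0308,0,0,0,1],[-0.0081,-0.0472,-0.0301,0,0,0,1],[-0.0072,-0.0571,-0.0268,0,0,0,1],[-0.0057,-0.0657,-0.0212,0,0,0,1],[-0.0036,-0.0726,-0.0136,0,0,0,1],[-0.0012,-0.0771,-0.0045,0,0,0,1],[0.0015,-0.0791,0.0054,0,0,0,1],[0.0041,-0.0784,0.0155,0,0,0,1]]'
python3 -m inch '[[0,0,0,0,0,0,1],[0,0,0,0,0,0,1],[0,0,0,0,0,0,1],[0,0,0,0,0,0,0.3],[0,0,0,0,0,0,0.3],[0,0,0,0,0,0,0.3],[0,0,0,0,0,0,0.3],[0,0,-0.03,0,0,0,0.3],[0,0,-0.07,0,0,0,0.3],[0,0,-0.11,0,0,0,0.3],[0,0,-0.13,0,0,0,0.3],[0,0,-0.13,0,0,0,0.3]]'
python3 - <<'E'
from h import *
im,d,K,T=cam("wrist"); P=cloud(d,K,T)
Q=(P*1e3-[636.4,-1.8,0])@R.from_euler('z',7.6,degrees=True).as_matrix()
h=(d>0)&(Q[...,0]>-203)&(Q[...,0]<-168)&(abs(Q[...,1])<60)&(Q[...,2]>20)&(Q[...,2]<125); q=Q[h]; print("handle",q.min(0).round(1),q.max(0).round(1))
plan((440,-40,200,187.6))
E
```

```text
time: 55.05
ee_pos: [0.4577, -0.0669, 0.0638]
tcp_rot: [-179.7, 15.1, -172.5]
wrist_force: [0.3, -7.6, 5.5]
opening: 0.0181
time: 56.05
ee_pos: [0.4245, -0.0699, 0.1938]
tcp_rot: [-179.9, 15.4, -172.4]
wrist_force: [0.3, 0.6, 1.4]
opening: 0.0594
handle [-203.   -48.8   64.8] [-168.1  -29.    82.7]
t 56.1 p [424.3 -69.8 191.1] yaw -172.4 q [-13. -27. -23.  80.   5. -20.] open 60.0
  -> [440, -40, 200] 187.6 row [-0.0195,0.0275,-0.0089,0,0,0.0003] n 0.8
```

```bash
python3 -m inch '[[-0.04,-0.12,-0.06,0,0.2,0,0],[-0.04,-0.12,-0.06,0,0.2,0,0],[-0.04,-0.12,-0.06,0,0.2,0,0],[-0.04,-0.12,-0.06,0,0.2,0,0],[-0.04,-0.12,-0.06,0,0.2,0,0],[-0.04,-0.12,-0.06,0,0.2,0,0],[-0.04,-0.12,-0.06,0,0.2,0,0]]'|head -2
python3 - <<'E'
from h import *
im,d,K,T=cam("scene"); save(im,"s9.png")
im,d,K,T=cam("top")
for r in pieces(im,d,K,T,box=(.35,.72,-.5,.48)): print(r[:8])
for r in pieces(im,d,K,T,.078,.096,(.5,.78,-.12,.12)): print("vise",r[:8])
E
```

```text
time: 56.68
ee_pos: [0.462, -0.1852, 0.2551]
([145.0, 144.0], np.int32(497), 697.7, 340.3, np.float64(27.0), 258.0, 35.2, 80.4)
([145.0, 188.0], np.int32(131), 547.5, 324.5, np.float64(28.3), 58.5, 26.5, 7.9)
([114.0, 186.0], np.int32(80), 550.2, 422.5, np.float64(27.8), 34.3, 26.7, 13.7)
([98.0, 209.0], np.int32(125), 477.0, 463.8, np.float64(27.2), 87.9, 30.5, 1.4)
([142.0, 212.0], np.int32(136), 466.4, 327.4, np.float64(28.4), 57.3, 26.7, 9.4)
vise ([245.0, 149.0], np.int32(1774), 640.5, -2.2, np.float64(88.7), 192.6, 149.6, 7.8)
vise ([251.0, 196.0], np.int32(65), 512.7, -19.7, np.float64(89.2), 58.1, 23.0, -83.2)
```

View pics/s9.png

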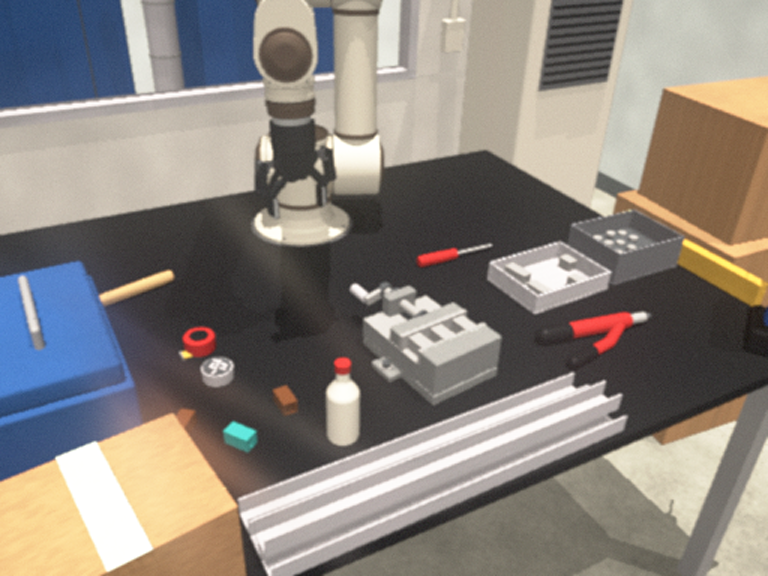

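The vise holds three spacers between the jaws at (440,335), and no grey pieces remain on the table. One short in the bin seems to have shifted toward the wall, so I check it in a crop.

Run:
```python
from h import *
im,d,K,T=cam("top"); save(im[165:230,85:170],"t10.png",7)
```

```text
(no output)
```

View pics/t10.png

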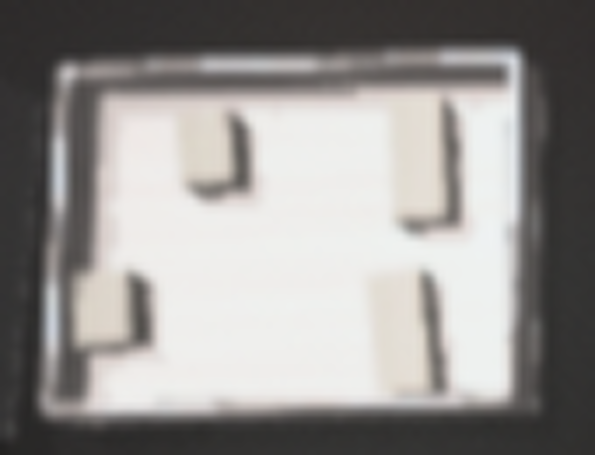

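All four pieces lie flat in the bin; the short at (105,310) was knocked toward the left wall but is still inside. Handing in.

```bash
python3 -c "
from workcell import order,telemetry
print(telemetry.get_obs()['time'],order.job_done())"
```

```text
the job is handed in; nothing more can be done
56.8333 None
```

The job is done and handed in at 56.8 s. The 57 mm leftover came out of the vise first and went into the bin, followed by the two 33 mm pieces and the one loose 57 mm piece. I then laid the three 45 mm spacers flat on the bed, lengthwise between the jaws. The crank went nine half turns.

- **Clamping:** The handle's final position puts the crank at about 33.2 rad, some 0.67 turn past contact at 29 rad. A picture at about 30 rad showed the jaw against all three spacers and the spacers against the fixed jaw. I didn't measure the grip force itself.
- **Bin:** All four pieces lie flat inside. One short had been knocked about 4 cm toward the bin wall, but it is still in.
- **Bystanders:** The tape measure, rivet tin, tools and coloured look-alikes appear where they were. No grey pieces are left on the table.
- **Forces:** The highest wrist force I read was about 52 N, early in the cranking. I then raised the crank circle, and later readings stayed under about 36 N. I only read the force at the end of each move, so brief peaks in between could have been higher.

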